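Turn the dried pinning boards cork up, box them and put the lid on

ROBOT

A 6-joint arm with a two-finger parallel gripper is mounted at the origin on the work surface. World frame = base frame: x ahead of the robot, y to its left, z up, the work surface at z = 0. Lengths are in m, angles in degrees, forces in N, time in s.
With the tool pointing down it reaches from about 0.35 to 0.875 m from the base axis. Payload 4.2 kg.
Tool frame: the origin (TCP) lies midway between the tips of the shut fingers; the grasp point (between the pads) lies 19 mm behind it; z points along the fingers, y is the direction in which the jaws open and shut (so a half turn about z gives the same grasp; the last joint's range is limited). The gripper opens to 87 mm and grips with 3 to 60 N. Pads are 19 mm wide; open, the fingers measure 117 mm over their backs; the gripper's body (75 mm by 190 mm) begins 51 mm behind the grasp point.
Start: joints at [-53.251, 22.042, 0.453, 0, -68.411, -14.817], TCP at [0.233, -0.58, 0.223] pointing down, gripper open.
Joint ranges: [-179.83, 179.83], [-69.29, 118.12], [-61.27, 80.66], [-181.25, 117.63], [-171.15, -9.14], [-177.46, 177.46]. Speed limits (degrees/s): [159.86, 159.86, 180, 180, 180, 180].

INTERFACE

Orientations are given as a 3x3 rotation matrix whose columns are the frame's x, y, z axes.
In Python, from station import r gives the robot as it stands.
- The arm moves only by the tool carry_out, never from a script. Its argument "steps" is a list of rows, each a list of 2 entries, a list of its own where there are three numbers: the shift along the tool's x, y, z in cm, then the turn about the tool's z in degrees. In form: [[[x, y, z], twist], ...]. A call has 1 to 20 rows; each row is the pose to reach, as a shift and turn from the pose measured when the call began, along the tool's axes at that moment; what a row does not reach only later rows make up. A row lasts 1/10 s, in which the tool goes at most 50 mm and 8.59 degrees, less where a joint would pass 70% of its speed; a pose out of reach is approached as far as the arm can. A call with a gripper value outside its range is refused whole. "gripper" is the gripper's target within -1 to 1 (fully open at 1, half-way at 0, shut at -1), set as the call begins (left out, the last holds). The fingers move at their own pace and stop on an object; the grip force is fixed at half the most. Time passes only in rows, so rows that repeat a pose let the fingers close. It gives the time, the measured TCP pose, the force and the opening at its end, in the units of the state.
- r.sense(): the state, without advancing time (a new reading comes with each control period).
- r.capture(name): name is "side" or "top" or "wrist"; returns the picture (384x512x3 uint8, red, green, blue); there is no depth.
- r.calibration(name): a dict with "camera_matrix" (3x3 intrinsics, pixels), "D" ([k1, k2, p1, p2, k3] as OpenCV has them; the pictures are not rectified), "world_from_camera" (4x4, takes a point from camera to world coordinates). Camera axes: x right, y up, looking along -z (the intrinsics and any distortion apply to the point x, -y, -z); pixel columns grow to the right and rows downward; lengths in m; the calibration is good to about 2 mm. A picture is of the moment at which its call begins: read the wrist's pose just before it. calibration takes no time and is no camera call; for the wrist camera it gives the pose at the moment of the call.
- r.finish_job(): hands the job in, once; it reports no verdict.
Trained networks look in the newest picture that a camera, given by its name, has taken for a name from the list of things; names that differ only in an ending like _2 or _b are one class to them, and where a whole thing is asked for, a point or a joint stands for the part that bears it (a point fixed in the world has none). Each returns a list of dicts, best first, with "confidence" (0 to 1); they miss things now and then, are a little off and sometimes report something else, mostly with a low value. They report only what shows in the picture. A call takes as long as a camera call.
- r.cut_out(camera, target): "pixels" (384x512 bool, what is visible of it).
- r.place_of(camera, target): "centre" ([x, y, z] in m, in world coordinates, good to about 4 mm: a listed point, or the origin of a listed thing).
The state is a dict: "time_s": time; "joints": joint angles; "joint_velocities": joint speeds; "effort": joint torques, N m; "tcp_pos": TCP position; "ee_rot": TCP orientation; "wrist_force": force on the tool from outside, world axes, zero at the start; "moment": the same for the moment, N m; "gripper_width": opening from 0.0 (shut) to 1.0 (fully open).
Only numpy, scipy, OpenCV 4.12 (cv2) and the standard library are available. Lean on these libraries where they do the work, as an engineer would, in place of code of your own. Each camera call takes 0.05 s, during which the arm holds its last target. There are 200 camera calls.

TASK

The washed pinning boards have dried lying cork side down on the grey drying step: slide each one over the step's front edge so that you can get hold of it, turn it over and lay all of them flat, cork side up, in the open steel box, one on top of the other. When every board is in, lift the lid by its handle up and off the two-pronged holder and put it on the box so that it sits fully home all round. Do not disturb the beaker, dish and bottle standing by.

Things in the scene. Friction and masses are not known exactly. Their poses are not given: they have to be found in the camera images.
- board_a: pinning board, one of up to three alike (may be absent): stiff flat rectangle 120 (its x) x 95 (its y) x 8 mm, about 120 g, one face brown cork, the other bare aluminium. Origin: centre of the cork face; z points out of the aluminium back, which is at z = +8 mm (z is up as it starts, cork down on the step, and down once it lies cork up). It starts with its x roughly along the step's x
- board_b: pinning board, one of up to three alike (may be absent): stiff flat rectangle 120 (its x) x 95 (its y) x 8 mm, about 120 g, one face brown cork, the other bare aluminium. Origin: centre of the cork face; z points out of the aluminium back, which is at z = +8 mm (z is up as it starts, cork down on the step, and down once it lies cork up). It starts with its x roughly along the step's x
- board_c: pinning board, one of up to three alike (may be absent): stiff flat rectangle 120 (its x) x 95 (its y) x 8 mm, about 120 g, one face brown cork, the other bare aluminium. Origin: centre of the cork face; z points out of the aluminium back, which is at z = +8 mm (z is up as it starts, cork down on the step, and down once it lies cork up). It starts with its x roughly along the step's x
- stand: fixed grey drying step, a solid block 60 mm high, 220 mm deep (its x from -220 to 0 mm), 400 mm wide (its y from -200 to 200 mm). Origin: at bench level under the middle of its front edge; x points level out over that edge, away from the robot; y along the edge, z up. On the bench before the edge lies a steel catch rail 8 mm high and thick, as wide as the step, its near face 54 mm beyond the edge
- edge (a point): middle of the step's top front edge (60 mm over the bench), axes as the step's. A board pushed over this edge (+x) until its middle is just past it tips by itself: the front end drops to the bench behind the catch rail and the board stays leaning on the edge, some 45 to 70 degrees steep, cork towards the step, its rear end raised 30 to 50 mm over the step's top, so that a finger gets under it
- box: fixed open steel box, 160 mm (its x) by 135 mm (its y) outside, 45 mm high, walls and floor 5 mm, so 150 x 125 x 40 mm inside. Origin: centre of its underside on the bench; z up
- holder: fixed lid holder: two level prongs 8 mm thick, axes at height 150 mm, y = -35 and +35 mm, running along its x from uprights at x = 110 mm (tops at 160 mm) to upturned tips at x = -22 mm (tops at 169 mm). Origin: on the bench about under where the lid's handle bar hangs; -x points to the open ends, roughly to the robot. Foot plate 12 mm high at x = 85 to 145 mm
- lid: blue lid, about 220 g: plate 166 (its x) x 141 (its y) x 6 mm, under it a plug 140 x 115 mm, 10 mm deep, that goes into the box mouth. Origin: centre of the plate's underside (top of the plug); z up. Seated on the box its origin is 45 mm above the box's origin; either way round will do. It starts hanging level by its steel bail handle on both prongs, which pass through the bail
- bar (a point): middle of the lid's handle bar, a square 10 mm bar along the lid's y, 124 mm long, 66 mm above the lid's origin, on two 10 mm legs at y = -57 and +57 mm; axes as the lid's. Pinch it here from above, between the prongs. To come off it must rise at least 15 mm (at most 45, or the plate meets the prongs), then go along the holder's -x until the plate is clear of the tips
- beaker: glass beaker, 70 mm across, 95 mm high, origin at the centre of its underside; leave alone
- petri: clear dish, 90 mm across, 15 mm high, origin at the centre of its underside; leave alone
- bottle: amber bottle, 60 mm across, 130 mm high, origin at the centre of its underside; leave alone

How it is judged:
By the outcome, as a careful person would: the job done as asked, in the order asked, and still so for the second after the job is handed in, with the robot touching nothing.
Of board_a, board_b, board_c only 2 to 3 are there at a start; the rules pass over those that are not, and their reading is None.
At some moment in a run one of board_a, board_b, board_c may be knocked a few centimetres aside while the robot is not near it.
It also fails if it takes over 210 s, if anything falls off the work surface, if the arm or the gripper's body presses on something with over 40 N, if the wrist force passes 120 N, or if a joint passes its speed limit or range.

## Working session

There is one attempt and no reset: what is moved stays moved. The work goes in short steps, Python scripts to look and compute and a tool call to move; the robot and the scene stay as the last step left them, time stands still between calls to the robot, and variables do not carry over. Pictures are saved under pics/ and viewed, about 12 in all and at most 16, crops included, and the job is handed in when it is done.

Besides the shell and the picture viewer there is one more tool, called after ">>>" as name(argument=value, ...), one argument or row to a line, values as JSON. carry_out: Moves the arm, as the interface text tells. Its arguments: {"type":"object","properties":{"steps":{"type":"array","items":{"type":"array"}},"gripper":{"type":"number"}},"required":["steps"]}

```bash
ls; mkdir -p pics; python3 - <<'E'
from station import r
import cv2,numpy as np
print(r.sense())
for c in("top","side"):
    im=r.capture(c); cv2.imwrite(f"pics/{c}0.png",im[:,:,::-1])
    k=r.calibration(c);print(c,np.round(k["camera_matrix"],1).tolist(),k["D"],np.round(k["world_from_camera"],3).tolist())
    for t in("board_a","stand","edge","box","holder","lid","bar","beaker","petri","bottle"):
        print(t,[(np.round(d["centre"],3).tolist(),round(d["confidence"],2)) for d in r.place_of(c,t)])
E
```

```text
pics
{'time_s': 0.0, 'joints': array([-5.32522637e+01,  2.20885904e+01,  3.80462306e-01, -3.06321578e-02,
       -6.84112625e+01, -1.48165013e+01]), 'joint_velocities': array([-0.03760985, -0.07125703,  0.09628438, -0.06146296,  0.01492924,
        0.011846  ]), 'effort': array([-3.84643517e-04, -3.90667033e+01,  1.87403566e+01,  4.21987072e+00,
        1.09644915e-02, -2.18647838e-04]), 'tcp_pos': array([ 0.23323191, -0.5791997 ,  0.22148289]), 'ee_rot': array([[-9.27706405e-01, -3.73309667e-01, -8.48330642e-04],
       [-3.73310627e-01,  9.27704321e-01,  1.96705502e-03],
       [ 5.26793470e-05,  2.14154038e-03, -9.99997706e-01]]), 'wrist_force': array([-0.19953949, -0.33361824,  0.10218284]), 'moment': array([-0.07560253,  0.04101886, -0.03377701]), 'gripper_width': 1.0002799866250436}
top [[400.8, 0.0, 257.1], [0.0, 400.8, 198.8], [0.0, 0.0, 1.0]] [-0.04785209  0.          0.          0.          0.        ] [[-0.013, 0.992, -0.129, 0.431], [-1.0, -0.012, 0.008, -0.042], [0.006, 0.129, 0.992, 1.22], [0.0, 0.0, 0.0, 1.0]]
board_a [([0.477, -0.027, 0.061], 0.84), ([0.508, -0.153, 0
[... 472 characters left out ...]
 [0.0, 397.4, 186.5], [0.0, 0.0, 1.0]] [-0.00283094  0.          0.          0.          0.        ] [[-0.841, 0.273, -0.466, -0.017], [-0.54, -0.456, 0.707, 0.88], [-0.02, 0.847, 0.531, 0.821], [0.0, 0.0, 0.0, 1.0]]
board_a [([0.514, -0.157, 0.062], 0.75), ([0.512, -0.27, 0.06], 0.68), ([0.477, -0.028, 0.06], 0.57), ([0.513, 0.408, 0.001], 0.42)]
stand [([0.597, -0.158, -0.001], 0.58)]
edge [([0.599, -0.157, 0.057], 0.77)]
box [([0.511, 0.408, 0.002], 0.74)]
holder []
lid []
bar [([0.528, 0.199, 0.161], 0.86), ([0.771, 0.124, -0.001], 0.31), ([0.385, -0.481, 0.004], 0.21)]
beaker []
petri [([0.771, -0.097, 0.0], 0.54)]
bottle [([0.383, -0.478, 0.002], 0.84), ([0.594, -0.157, -0.003], 0.42)]
```

```bash
python3 - <<'E'
import cv2,numpy as np
a=cv2.imread("pics/top0.png");b=cv2.imread("pics/side0.png")
cv2.imwrite("pics/top0b.png",cv2.resize(a,(800,600),interpolation=3));cv2.imwrite("pics/side0b.png",cv2.resize(b,(800,600),interpolation=3))
E
```

```text
(no output)
```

View pics/top0b.png

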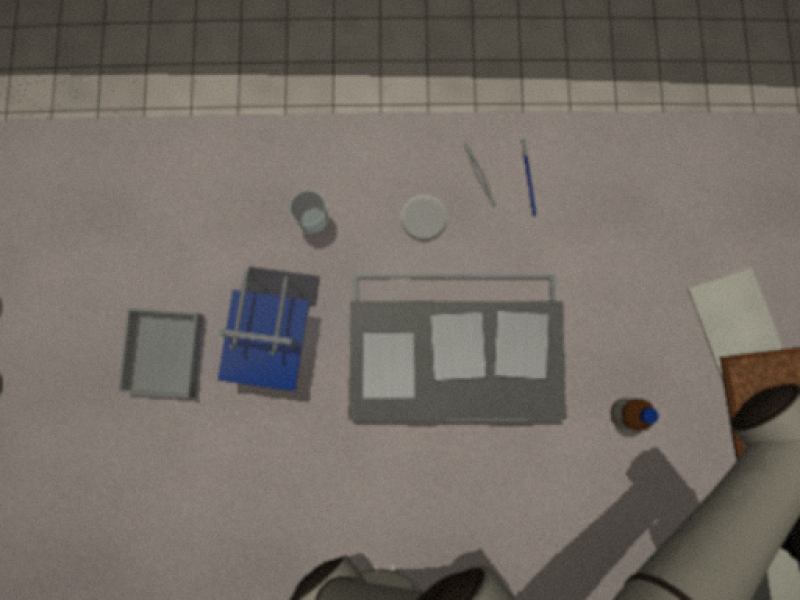

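View pics/side0b.png

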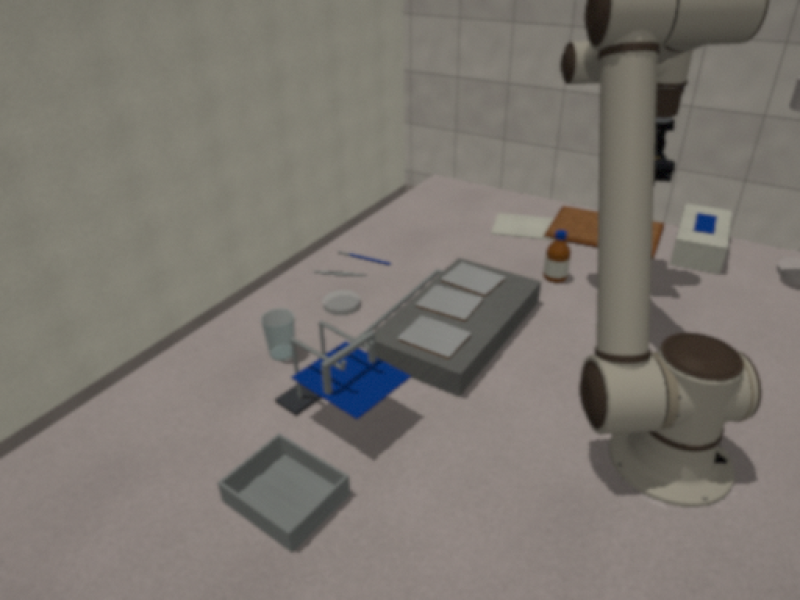

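```bash
cat > h.py <<'E'
from station import r
import cv2,numpy as np
def ray(cam,px,z):
    """pixels (N,2) -> world points on plane z"""
    k=r.calibration(cam);K=k["camera_matrix"];T=np.array(k["world_from_camera"])
    n=cv2.undistortPoints(np.float64(px).reshape(-1,1,2),np.array(K),np.array(k["D"])).reshape(-1,2)
    d=np.c_[n[:,0],-n[:,1],-np.ones(len(n))]@T[:3,:3].T
    return T[:3,3]+d*((z-T[2,3])/d[:,2])[:,None]
def rects(cam,name,z):
    for d in r.cut_out(cam,name):
        m=np.uint8(d["pixels"]);c=max(cv2.findContours(m,0,1)[0],key=cv2.contourArea)
        if len(c)<8: continue
        p=ray(cam,c.reshape(-1,2),z)[:,:2]
        (x,y),(w,h),a=cv2.minAreaRect(np.float32(p*1000))
        print(name,round(d["confidence"],2),"c",round(x),round(y),"size",round(w),round(h),"ang",round(a,1))
def go(x,y,z,yaw=None):
    """yaw: world angle of tool x axis+180 (0: tool x=-X, tool y=+Y); prints shift cm, twist"""
    s=r.sense();R=np.array(s["ee_rot"]);d=R.T@(np.array([x,y,z])-s["tcp_pos"])*100
    cur=np.degrees(np.arctan2(-R[1,0],-R[0,0]));tw=0 if yaw is None else -((yaw-cur+90)%180-90)
    print("shift",np.round(d,1).tolist(),"twist",round(tw,1),"cur yaw",round(cur,1),"tcp",np.round(s["tcp_pos"],4).tolist(),"j6",round(s["joints"][5],1))
E
python3 - <<'E'
from h import *
r.capture("top")
rects("top","board_a",.068);rects("top","stand",.06);rects("top","box",.045);rects("top","lid",.095)
print(np.round(r.calibration("wrist")["world_from_camera"],3))
go(.435,-.027,.2,0)
go(.40,-.153,.2,0)
E
```

```text
board_a 0.84 c 516 -269 size 93 121 ang 87.6
board_a 0.73 c 516 -153 size 121 98 ang 2.4
board_a 0.65 c 481 -26 size 97 123 ang 89.2
stand 0.78 c 515 -151 size 401 277 ang 89.4
box 0.83 c 511 406 size 149 162 ang 85.5
lid 0.87 c 530 204 size 156 171 ang 81.6
[[-0.374 -0.885 -0.278  0.157]
 [ 0.927 -0.357 -0.112 -0.611]
 [ 0.    -0.3    0.954  0.385]
 [ 0.     0.     0.     1.   ]]
shift [-39.3, 43.7, 2.3] twist 21.9 cur yaw 21.9 tcp [0.2335, -0.5797, 0.2225] j6 -14.8
shift [-31.4, 33.4, 2.3] twist 21.9 cur yaw 21.9 tcp [0.2335, -0.5797, 0.2225] j6 -14.8
```

>>> carry_out(
  steps=[
    [[-34.7, 45.6, 2.3], 21.9],
    [[-34.7, 45.6, 2.3], 21.9],
    [[-34.7, 45.6, 2.3], 21.9],
    [[-34.7, 45.6, 2.3], 21.9],
    [[-34.7, 45.6, 2.3], 21.9],
    [[-34.7, 45.6, 2.3], 21.9],
    [[-34.7, 45.6, 2.3], 21.9],
    [[-34.7, 45.6, 2.3], 21.9],
    [[-34.7, 45.6, 2.3], 21.9],
    [[-34.7, 45.6, 2.3], 21.9],
    [[-34.7, 45.6, 2.3], 21.9],
    [[-34.7, 45.6, 2.3], 21.9],
    [[-34.7, 45.6, 2.3], 21.9],
    [[-34.7, 45.6, 2.3], 21.9],
    [[-34.7, 45.6, 2.3], 21.9],
    [[-34.7, 45.6, 2.3], 21.9],
    [[-34.7, 45.6, 2.3], 21.9],
    [[-34.7, 45.6, 2.3], 21.9],
  ],
  gripper=-0.1,
)

```text
time_s: 3.15
tcp_pos: [0.3849, -0.0277, 0.1996]
ee_rot: [[-1.0, 0.001, 0.0], [0.001, 1.0, 0.0], [-0.0, 0.0, -1.0]]
wrist_force: [0.3, -0.6, -0.1]
gripper_width: 0.448
```

>>> carry_out(
  steps=[
    [[0, 0, 5], 0],
    [[0, 0, 10], 0],
    [[0, 0, 12.5], 0],
    [[0, 0, 13.2], 0],
    [[0, 0, 13.7], 0],
    [[0, 0, 13.7], 0],
    [[0, 0, 13.7], 0],
  ],
)

```text
time_s: 3.85
tcp_pos: [0.3861, -0.0274, 0.0638]
ee_rot: [[-1.0, 0.001, 0.003], [0.001, 1.0, 0.001], [-0.003, 0.001, -1.0]]
wrist_force: [-0.1, -0.4, -0.1]
gripper_width: 0.449
```

>>> carry_out(
  steps=[
    [[-1, 0, 0], 0],
    [[-2, 0, 0], 0],
    [[-3, 0, 0], 0],
    [[-4, 0, 0], 0],
    [[-5, 0, 0], 0],
    [[-6, 0, 0], 0],
    [[-7, 0, 0], 0],
    [[-8, 0, 0], 0],
    [[-9, 0, 0], 0],
    [[-10, 0, 0], 0],
    [[-10.5, 0, 0], 0],
    [[-11, 0, 0], 0],
    [[-11.5, 0, 0], 0],
    [[-12, 0, 0], 0],
    [[-12.5, 0, 0], 0],
    [[-12.5, 0, 0], 0],
  ],
)

```text
time_s: 5.45
tcp_pos: [0.5122, -0.0274, 0.0643]
ee_rot: [[-1.0, 0.001, 0.004], [0.001, 1.0, 0.001], [-0.004, 0.001, -1.0]]
wrist_force: [-0.6, 0.3, -0.5]
gripper_width: 0.449
```

```bash
python3 - <<'E'
from h import *
im=r.capture("top")
for d in r.place_of("top","board_a"): print(np.round(d["centre"],3),round(d["confidence"],2))
rects("top","board_a",.068)
E
```

```text
[ 0.584 -0.026  0.062] 0.78
[ 0.511 -0.271  0.057] 0.75
[ 0.508 -0.156  0.062] 0.75
board_a 0.95 c 515 -269 size 93 120 ang 87.6
board_a 0.92 c 618 -25 size 93 53 ang 89.3
board_a 0.86 c 517 -155 size 123 94 ang 0.4
```

>>> carry_out(
  steps=[
    [[-0.4, 0, 0], 0],
    [[-0.8, 0, 0], 0],
    [[-1.2, 0, 0], 0],
    [[-1.5, 0, 0], 0],
    [[-1.8, 0, 0], 0],
    [[-2.0, 0, 0], 0],
    [[-2.2, 0, 0], 0],
    [[-2.2, 0, 0], 0],
    [[-2.2, 0, 0], 0],
    [[-2.2, 0, 0], 0],
  ],
)

```text
time_s: 6.6
tcp_pos: [0.5334, -0.0274, 0.0644]
ee_rot: [[-1.0, 0.001, 0.004], [0.001, 1.0, 0.001], [-0.004, 0.001, -1.0]]
wrist_force: [0.4, 0.9, -0.4]
gripper_width: 0.449
```

>>> carry_out(
  steps=[
    [[2, 0, -1], 0],
    [[4, 0, -5], 0],
    [[6, 0, -10], 0],
    [[7, 0, -15], 0],
    [[7, 0, -15], 0],
    [[7, 0, -15], 0],
  ],
  gripper=1,
)

```text
time_s: 7.2
tcp_pos: [0.4635, -0.0272, 0.2161]
ee_rot: [[-1.0, 0.0, 0.009], [0.0, 1.0, 0.003], [-0.009, 0.003, -1.0]]
wrist_force: [-0.3, -0.3, 0.6]
gripper_width: 0.911
```

```bash
python3 - <<'E'
from h import *
im=r.capture("top");im2=r.capture("wrist")
a=im[150:300,170:400,::-1]
cv2.imwrite("pics/1.png",np.hstack([cv2.resize(im2[:,:,::-1],(400,300)),cv2.resize(a,(400,300))]))
for c in("top","wrist"):
  for d in r.place_of(c,"board_a"): print(c,np.round(d["centre"],3),round(d["confidence"],2))
rects("top","board_a",.1)
E
```

```text
top [ 0.603 -0.024  0.052] 0.88
top [ 0.509 -0.153  0.062] 0.66
top [ 0.512 -0.272  0.058] 0.61
wrist [ 0.515 -0.27   0.062] 0.97
wrist [ 0.51  -0.151  0.061] 0.93
board_a 0.9 c 603 -24 size 93 54 ang 89.3
board_a 0.81 c 514 -264 size 95 120 ang 85.7
board_a 0.81 c 513 -151 size 123 92 ang 3.3
```

View pics/1.png

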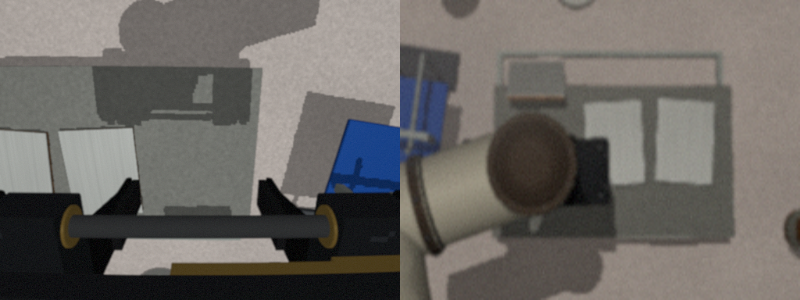

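```bash
python3 - <<'E'
from h import *
go(.602,-.024,.2,90); go(.602,-.024,.2,89); print(r.sense()["joints"])
E
```

```text
shift [-14.0, 0.4, 1.3] twist 90.0 cur yaw -0.0 tcp [0.4622, -0.0277, 0.2124] j6 -106.8
shift [-14.0, 0.4, 1.3] twist -89.0 cur yaw -0.0 tcp [0.4622, -0.0277, 0.2124] j6 -106.8
[ 1.67493759e+01  6.56963679e+00 -2.21794835e+01 -6.94774401e-03
 -6.12145557e+01 -1.06793621e+02]
```

>>> carry_out(
  steps=[
    [[-5, 0.4, 0], -8],
    [[-10, 0.4, 0], -16],
    [[-14, 0.4, 0], -25],
    [[-14, 0.4, 0], -33],
    [[-14, 0.4, 0], -42],
    [[-14, 0.4, 0], -50],
    [[-14, 0.4, 0], -58],
    [[-14, 0.4, 0], -66],
    [[-14, 0.4, 0], -74],
    [[-14, 0.4, 0], -82],
    [[-14, 0.4, 0], -90.7],
    [[-14, 0.4, 0], -90.7],
    [[-14, 0.4, 0], -90.7],
    [[-14, 0.4, 4], -90.7],
    [[-14, 0.4, 8], -90.7],
    [[-14, 0.4, 11], -90.7],
    [[-14, 0.4, 13], -90.7],
    [[-14, 0.4, 13.7], -90.7],
    [[-14, 0.4, 13.7], -90.7],
    [[-14, 0.4, 13.7], -90.7],
  ],
  gripper=1,
)

```text
time_s: 9.45
tcp_pos: [0.6033, -0.0237, 0.0765]
ee_rot: [[0.011, -1.0, 0.003], [-1.0, -0.011, 0.0], [-0.0, -0.003, -1.0]]
wrist_force: [0.0, 0.2, 0.3]
gripper_width: 1.002
```

>>> carry_out(
  steps=[
    [[0, 0, 0], 0],
    [[0, 0, 0], 0],
    [[0, 0, 0], 0],
    [[0, 0, 0], 0],
    [[0, 0, 0], 0],
    [[0, 0, 0], 0],
    [[0, 0, 0], 0],
    [[0, 0, 0], 0],
    [[0, 0, 0], 0],
    [[0, 0, 0], 0],
    [[0, 0, 0], 0],
    [[0, 0, 0], 0],
  ],
  gripper=-1,
)

```text
time_s: 10.65
tcp_pos: [0.6105, -0.0232, 0.0809]
ee_rot: [[0.013, -1.0, 0.02], [-1.0, -0.013, 0.001], [-0.001, -0.02, -1.0]]
wrist_force: [4.9, -1.6, 7.7]
gripper_width: 0.166
```

>>> carry_out(
  steps=[
    [[0, 0, -1], 0],
    [[0, 0, -2], 0],
    [[0, 0, -3], 0],
    [[0, 0, -4.5], 0],
    [[0, 0, -6], 0],
    [[0, 0, -8], 0],
    [[0, 0, -11], 0],
    [[0, 0, -14], 0],
    [[0, 0, -14], 0],
    [[0, 0, -14], 0],
    [[0, 0, -14], 0],
  ],
)

```text
time_s: 11.75
tcp_pos: [0.6064, -0.0234, 0.2194]
ee_rot: [[0.013, -1.0, 0.016], [-1.0, -0.013, 0.001], [-0.001, -0.016, -1.0]]
wrist_force: [0.3, 0.1, -1.8]
gripper_width: 0.087
```

```bash
python3 - <<'E'
from h import *
im=r.capture("side");im2=r.capture("wrist")
a=im[40:280,200:512,::-1]
cv2.imwrite("pics/2.png",np.hstack([cv2.resize(im2[:,:,::-1],(400,300)),cv2.resize(a,(400,300))]))
for c in("side","wrist"):
  for d in r.place_of(c,"board_a"): print(c,np.round(d["centre"],3),round(d["confidence"],2))
print(r.sense()["gripper_width"])
go(.5,.41,.33,85.5)
E
```

```text
side [ 0.599 -0.028  0.192] 0.96
side [ 0.516 -0.273  0.06 ] 0.87
side [ 0.513 -0.155  0.06 ] 0.69
wrist [ 0.599 -0.027  0.19 ] 0.8
wrist [ 0.511 -0.154  0.064] 0.78
0.08895940264435101
shift [-43.5, 9.9, -11.2] twist 5.3 cur yaw 90.8 tcp [0.6071, -0.0234, 0.2197] j6 -12.5
```

View pics/2.png

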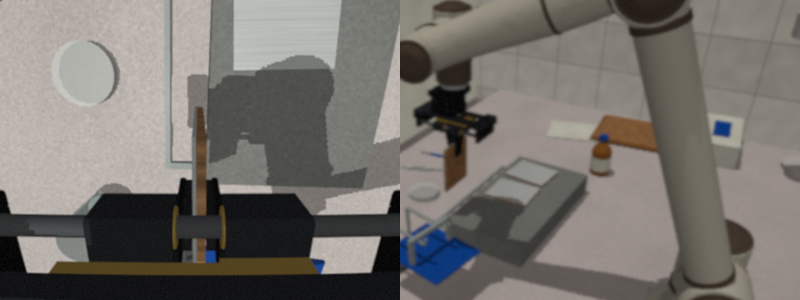

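>>> carry_out(
  steps=[
    [[0, 0, -4], 0],
    [[0, 0, -8], 0],
    [[-3, 1, -11], 1],
    [[-6, 2, -11], 2],
    [[-9.5, 3, -11], 3],
    [[-13, 4, -11], 4],
    [[-16.5, 5, -11], 5.3],
    [[-20, 6, -11], 5.3],
    [[-23.5, 7, -11], 5.3],
    [[-27, 8, -11], 5.3],
    [[-30.5, 9.5, -11], 5.3],
    [[-34, 11, -11], 5.3],
    [[-37.5, 12.5, -11], 5.3],
    [[-41, 14.1, -11], 5.3],
    [[-43, 14.1, -11], 5.3],
    [[-44, 14.1, -11], 5.3],
    [[-44, 14.1, -11], 5.3],
    [[-44, 14.1, -11], 5.3],
    [[-44, 14.1, -11], 5.3],
  ],
)

```text
time_s: 13.85
tcp_pos: [0.4589, 0.4134, 0.3276]
ee_rot: [[-0.081, -0.997, 0.017], [-0.997, 0.081, 0.0], [-0.002, -0.017, -1.0]]
wrist_force: [-0.5, 0.4, -1.0]
gripper_width: 0.09
```

```bash
python3 - <<'E'
from h import *
im2=r.capture("wrist");im=r.capture("side");r.capture("top")
cv2.imwrite("pics/3.png",np.hstack([cv2.resize(im2[:,:,::-1],(400,300)),cv2.resize(im[:,:,::-1],(400,300))]))
for c in("top","side","wrist"):
  for t in("box","board_a"):
    for d in r.place_of(c,t): print(c,t,np.round(d["centre"],3),round(d["confidence"],2))
  if c!="side": rects(c,"box",.045)
print(r.sense()["gripper_width"])
go(.449,.415,.12,85.5)
E
```

```text
top box [ 0.514  0.409 -0.001] 0.9
top board_a [ 0.509 -0.154  0.061] 0.85
top board_a [ 0.512 -0.268  0.058] 0.58
top board_a [0.456 0.411 0.301] 0.53
box 0.84 c 512 406 size 151 163 ang 84.9
box 0.51 c 519 -274 size 97 125 ang 85.1
side box [0.509 0.409 0.001] 0.67
side board_a [ 0.513 -0.273  0.06 ] 0.96
side board_a [0.453 0.41  0.301] 0.8
side board_a [ 0.511 -0.156  0.058] 0.75
side board_a [0.524 0.2   0.163] 0.44
wrist box [ 0.506  0.41  -0.002] 0.82
wrist board_a [0.454 0.41  0.295] 0.97
0.0908653475848327
shift [0.1, 1.3, 20.7] twist -0.0 cur yaw 85.5 tcp [0.4584, 0.4146, 0.3274] j6 -62.2
```

View pics/3.png

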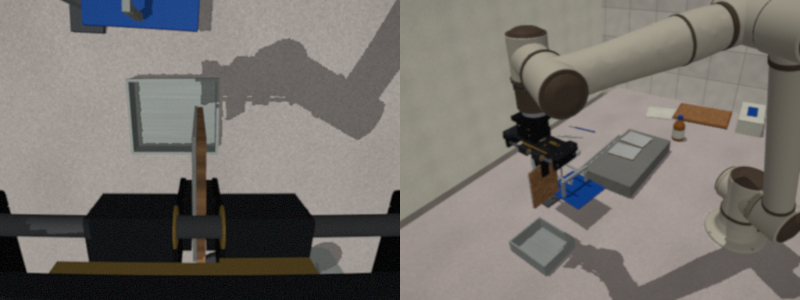

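>>> carry_out(
  steps=[
    [[-0.3, 1.1, 0], 0],
    [[-0.3, 1.1, 0], 0],
    [[-0.3, 1.1, 4], 0],
    [[-0.3, 1.1, 8], 0],
    [[-0.3, 1.1, 12], 0],
    [[-0.3, 1.1, 15], 0],
    [[-0.3, 1.1, 17], 0],
    [[-0.3, 1.1, 19], 0],
    [[-0.3, 1.1, 20.5], 0],
    [[-0.3, 1.1, 21.5], 0],
    [[-0.3, 1.1, 22.3], 0],
    [[-0.3, 1.1, 22.9], 0],
    [[-0.3, 1.1, 22.9], 0],
  ],
)

```text
time_s: 15.7
tcp_pos: [0.4515, 0.4184, 0.0978]
ee_rot: [[-0.079, -0.997, 0.017], [-0.997, 0.079, -0.0], [-0.001, -0.017, -1.0]]
wrist_force: [0.3, -1.4, -0.6]
gripper_width: 0.089
```

>>> carry_out(
  steps=[
    [[0, 0, 0.2], 0],
    [[0, 0, 0.4], 0],
    [[0, 0, 0.6], 0],
  ],
)

```text
time_s: 16.0
tcp_pos: [0.4522, 0.4189, 0.0933]
ee_rot: [[-0.078, -0.997, 0.019], [-0.997, 0.078, 0.001], [-0.002, -0.018, -1.0]]
wrist_force: [-2.7, -2.3, 11.3]
gripper_width: 0.085
```

>>> carry_out(
  steps=[
    [[0, 0.3, -0.2], 0],
    [[0, 0.6, -0.2], 0],
    [[0, 0.6, 0], 0],
    [[0, 0.6, 0.3], 0],
    [[0, 0.6, 0.3], 0],
  ],
)

```text
time_s: 16.5
tcp_pos: [0.4468, 0.4198, 0.0933]
ee_rot: [[-0.077, -0.997, 0.02], [-0.997, 0.077, 0.002], [-0.003, -0.02, -1.0]]
wrist_force: [-4.1, -3.0, 13.4]
gripper_width: 0.091
```

>>> carry_out(
  steps=[
    [[0, 0, 0], 0],
    [[0, 0, 0], 0],
    [[0, 0, 0], 0],
    [[0, -0.6, -0.4], 0],
    [[0, -1.2, -0.6], 0],
    [[0, -1.8, -0.8], 0],
    [[0, -2.4, -1], 0],
    [[0, -3.0, -1.2], 0],
    [[0, -3.0, -1.2], 0],
  ],
  gripper=-0.5,
)

```text
time_s: 17.4
tcp_pos: [0.4775, 0.4175, 0.1062]
ee_rot: [[-0.078, -0.997, 0.021], [-0.997, 0.078, 0.002], [-0.004, -0.021, -1.0]]
wrist_force: [0.3, -0.3, -0.2]
gripper_width: 0.248
```

```bash
python3 - <<'E'
from h import *
im2=r.capture("wrist");im=r.capture("side")
cv2.imwrite("pics/4.png",np.hstack([cv2.resize(im2[:,:,::-1],(400,300)),cv2.resize(im[150:384,200:512,::-1],(400,300))]))
for c in("side","wrist"):
    for d in r.place_of(c,"board_a"): print(c,np.round(d["centre"],3),round(d["confidence"],2))
E
```

```text
side [ 0.514 -0.156  0.06 ] 0.89
side [0.461 0.415 0.063] 0.88
side [ 0.511 -0.275  0.059] 0.85
wrist [0.46  0.419 0.062] 0.66
```

View pics/4.png

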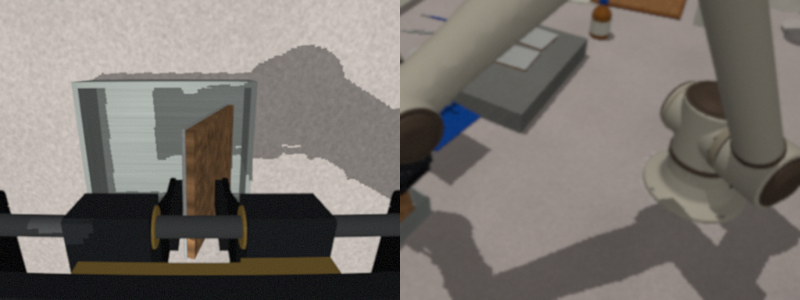

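>>> carry_out(
  steps=[
    [[0, -0.8, -0.6], 0],
    [[0, -1.6, -1.4], 0],
    [[0, -2.2, -2.6], 0],
    [[0, -2.6, -4], 0],
    [[0, -3, -7], 0],
    [[0, -3, -11], 0],
    [[0, -3, -15], 0],
    [[0, -3, -19], 0],
    [[0, -3, -22], 0],
    [[0, -3, -22], 0],
  ],
)

```text
time_s: 18.6
tcp_pos: [0.5038, 0.4157, 0.3337]
ee_rot: [[-0.077, -0.997, 0.029], [-0.997, 0.077, 0.01], [-0.012, -0.028, -1.0]]
wrist_force: [-0.2, -1.0, -0.4]
gripper_width: 0.25
```

```bash
python3 - <<'E'
from h import *
im2=r.capture("wrist");im=r.capture("side")
cv2.imwrite("pics/5.png",np.hstack([cv2.resize(im2[:,:,::-1],(400,300)),cv2.resize(im[:,:,::-1],(400,300))]))
for c in("side","wrist"):
    for d in r.place_of(c,"board_a"): print(c,np.round(d["centre"],3),round(d["confidence"],2))
rects("wrist","board_a",.013)
go(.39,-.153,.3,2)
E
```

```text
side [0.516 0.41  0.015] 0.96
side [ 0.513 -0.154  0.061] 0.88
side [ 0.511 -0.272  0.057] 0.81
side [0.525 0.201 0.163] 0.25
wrist [0.516 0.412 0.01 ] 0.66
board_a 0.72 c 511 407 size 94 116 ang 85.0
board_a 0.27 c 535 237 size 40 199 ang 85.1
shift [57.4, 6.8, 2.3] twist 83.6 cur yaw 85.6 tcp [0.5015, 0.4143, 0.3248] j6 -58.8
```

View pics/5.png

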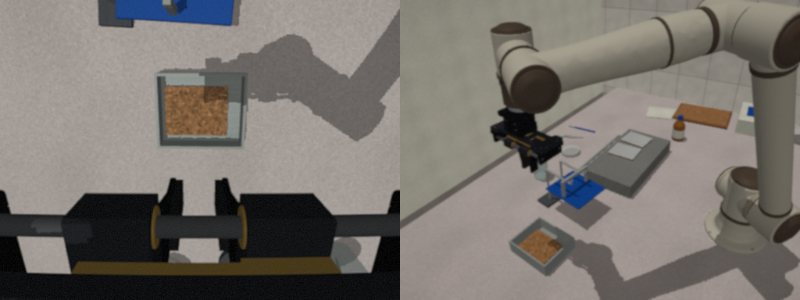

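>>> carry_out(
  steps=[
    [[0.7, -1, 4], 0],
    [[0.7, -1, 8], 0],
    [[0.7, -1, 12], 0],
    [[0.7, -1, 16], 0],
    [[0.7, -1, 20], 0],
    [[0.7, -1, 24], 0],
    [[0.7, -1, 27], 0],
    [[0.7, -1, 29.5], 0],
    [[0.7, -1, 30.3], 0],
    [[0.7, -1, 30.7], 0],
    [[0.7, -1, 31.1], 0],
    [[0.7, -1, 31.5], 0],
  ],
  gripper=-1,
)

```text
time_s: 20.05
tcp_pos: [0.5173, 0.407, 0.0133]
ee_rot: [[-0.076, -0.997, 0.02], [-0.997, 0.076, 0.0], [-0.002, -0.02, -1.0]]
wrist_force: [-9.9, -3.3, 26.4]
gripper_width: 0.006
```

>>> carry_out(
  steps=[
    [[0, 0.4, -0.1], 0],
    [[0, 0.8, -0.1], 0],
    [[0, 1.2, -0.1], 0],
    [[0, 1.6, -0.1], 0],
    [[0, 2.0, -0.1], 0],
    [[0, 2.3, -0.1], 0],
  ],
)

```text
time_s: 20.65
tcp_pos: [0.4938, 0.4087, 0.0137]
ee_rot: [[-0.076, -0.997, 0.02], [-0.997, 0.076, -0.0], [-0.001, -0.02, -1.0]]
wrist_force: [-0.9, 0.0, -0.7]
gripper_width: 0.01
```

>>> carry_out(
  steps=[
    [[0, 0, -2], 0],
    [[0, 0, -6], 0],
    [[0, 0, -11], 0],
    [[0, 0, -16], 0],
    [[0, 0, -21], 0],
    [[0, 0, -26], 0],
    [[0, 0, -31], 0],
    [[0, 0, -31], 0],
    [[0, 0, -31], 0],
  ],
)

```text
time_s: 21.55
tcp_pos: [0.4876, 0.4092, 0.325]
ee_rot: [[-0.076, -0.997, 0.021], [-0.997, 0.076, 0.003], [-0.004, -0.021, -1.0]]
wrist_force: [-0.3, -0.6, -0.7]
gripper_width: 0.005
```

```bash
python3 - <<'E'
from h import *
r.capture("wrist");r.capture("side")
for c in("side","wrist"):
    for d in r.place_of(c,"board_a"): print(c,np.round(d["centre"],3),round(d["confidence"],2))
rects("wrist","board_a",.013);rects("side","board_a",.068)
go(.40,-.153,.3,1.5)
E
```

```text
side [ 0.515 -0.157  0.059] 0.73
side [0.516 0.411 0.012] 0.55
wrist [0.518 0.409 0.01 ] 0.66
board_a 0.92 c 515 409 size 95 118 ang 85.5
board_a 0.93 c 481 444 size 88 118 ang 86.0
board_a 0.92 c 487 -272 size 105 125 ang 87.9
board_a 0.83 c 514 -151 size 121 106 ang 2.2
shift [56.7, 4.5, 2.2] twist 84.1 cur yaw 85.6 tcp [0.4874, 0.4085, 0.3219] j6 -59.5
```

>>> carry_out(
  steps=[
    [[0, -2.3, 4], 0],
    [[0, -2.3, 8], 0],
    [[0, -2.3, 12], 0],
    [[0, -2.3, 16], 0],
    [[0, -2.3, 20], 0],
    [[0, -2.3, 24], 0],
    [[0, -2.3, 27], 0],
    [[0, -2.3, 29.5], 0],
    [[0, -2.3, 30.3], 0],
    [[0, -2.3, 30.7], 0],
    [[0, -2.3, 31.1], 0],
    [[0, -2.3, 31.3], 0],
  ],
)

```text
time_s: 23.05
tcp_pos: [0.5163, 0.4062, 0.0134]
ee_rot: [[-0.075, -0.997, 0.019], [-0.997, 0.075, -0.003], [0.001, -0.019, -1.0]]
wrist_force: [-8.9, -4.0, 19.5]
gripper_width: 0.008
```

>>> carry_out(
  steps=[
    [[0, 0.3, 0.3], 0],
    [[0, 0.6, 0.3], 0],
    [[0, 0.9, 0.3], 0],
    [[0, 1.2, 0.3], 0],
  ],
)

```text
time_s: 23.45
tcp_pos: [0.5075, 0.4094, 0.0135]
ee_rot: [[-0.073, -0.997, 0.026], [-0.997, 0.073, 0.003], [-0.005, -0.026, -1.0]]
wrist_force: [4.4, -1.9, 7.2]
gripper_width: 0.006
```

>>> carry_out(
  steps=[
    [[0, 0.2, 0.4], 0],
    [[0, 0.4, 0.5], 0],
    [[0, 0.7, 0.5], 0],
    [[0, 1.0, 0.5], 0],
  ],
)

```text
time_s: 23.85
tcp_pos: [0.5025, 0.4122, 0.0135]
ee_rot: [[-0.071, -0.997, 0.036], [-0.997, 0.071, 0.009], [-0.012, -0.035, -0.999]]
wrist_force: [6.9, -3.0, 11.9]
gripper_width: 0.006
```

>>> carry_out(
  steps=[
    [[0, 0, -2], 0],
    [[0, 0, -6], 0],
    [[0, 0, -11], 0],
    [[0, 0, -16], 0],
    [[0, 0, -21], 0],
    [[0, 0, -26], 0],
    [[0, 0, -30], 0],
    [[0, 0, -30], 0],
  ],
)

```text
time_s: 24.65
tcp_pos: [0.4934, 0.4111, 0.322]
ee_rot: [[-0.07, -0.996, 0.047], [-0.997, 0.071, 0.021], [-0.024, -0.045, -0.999]]
wrist_force: [0.0, 0.6, 0.5]
gripper_width: 0.006
```

```bash
python3 - <<'E'
from h import *
r.capture("wrist");r.capture("side")
for c in("side","wrist"):
    for d in r.place_of(c,"board_a"): print(c,np.round(d["centre"],3),round(d["confidence"],2))
rects("wrist","board_a",.013);rects("wrist","box",.045);
go(.40,-.153,.3,1.5)
E
```

```text
side [ 0.515 -0.159  0.061] 0.96
side [ 0.482 -0.277  0.059] 0.85
side [0.516 0.412 0.013] 0.85
wrist [0.514 0.411 0.01 ] 0.7
board_a 0.78 c 510 404 size 93 117 ang 85.4
box 0.63 c 502 401 size 134 157 ang 85.3
shift [56.7, 5.1, 0.4] twist 84.4 cur yaw 85.9 tcp [0.4912, 0.409, 0.3113] j6 -59.3
```

>>> carry_out(
  steps=[
    [[4, 0.3, 0.4], 0],
    [[8, 0.6, 0.4], 8],
    [[12, 0.9, 0.4], 16],
    [[16, 1.2, 0.4], 24],
    [[20, 1.5, 0.4], 32],
    [[24, 1.8, 0.4], 40],
    [[28, 2, 0.4], 48],
    [[32, 2.2, 0.4], 56],
    [[36, 2.4, 0.4], 64],
    [[40, 2.6, 0.4], 72],
    [[44, 2.8, 0.4], 80],
    [[48, 3, 0.4], 84.4],
    [[52, 3.2, 0.4], 84.4],
    [[55, 3.4, 0.4], 84.4],
    [[57, 3.6, 0.4], 84.4],
    [[57, 3.6, 0.4], 84.4],
    [[57, 3.6, 0.4], 84.4],
    [[57, 3.6, 0.4], 84.4],
  ],
  gripper=-0.1,
)

```text
time_s: 26.75
tcp_pos: [0.4149, -0.1564, 0.3005]
ee_rot: [[-0.999, -0.027, 0.033], [-0.027, 1.0, 0.007], [-0.033, 0.006, -0.999]]
wrist_force: [0.4, -0.5, -0.2]
gripper_width: 0.45
```

```bash
python3 - <<'E'
from h import *
r.capture("wrist")
for d in r.place_of("wrist","board_a"): print(np.round(d["centre"],3),round(d["confidence"],2))
rects("wrist","board_a",.068)
print(r.sense()["ee_rot"])
go(.42,-.156,.063,0)
E
```

```text
[ 0.483 -0.275  0.062] 0.93
[ 0.51  -0.151  0.063] 0.57
board_a 0.89 c 513 -154 size 124 96 ang 1.9
board_a 0.6 c 484 -277 size 96 122 ang 85.9
[[-0.99904133 -0.02805564  0.03360522]
 [-0.0278412   0.99958901  0.00683239]
 [-0.0337831   0.00589023 -0.99941183]]
shift [0.3, -0.1, 23.8] twist 1.6 cur yaw 1.6 tcp [0.4151, -0.1562, 0.3009] j6 -88.5
```

>>> carry_out(
  steps=[
    [[0.3, 0, 5], 0],
    [[0.3, 0, 10], 0],
    [[0.3, 0, 15], 0],
    [[0.3, 0, 19], 0],
    [[0.3, 0, 22], 0],
    [[0.3, 0, 23.3], 0],
    [[0.3, 0, 23.8], 0],
    [[0.3, 0, 23.8], 0],
  ],
)

```text
time_s: 27.7
tcp_pos: [0.4203, -0.1543, 0.0626]
ee_rot: [[-0.999, -0.029, 0.033], [-0.029, 1.0, 0.007], [-0.033, 0.006, -0.999]]
wrist_force: [-0.0, -0.2, 0.8]
gripper_width: 0.448
```

>>> carry_out(
  steps=[
    [[-1, 0, 0.03], 0],
    [[-2, 0, 0.07], 0],
    [[-3, 0, 0.1], 0],
    [[-4, 0, 0.13], 0],
    [[-5, 0, 0.17], 0],
    [[-6, 0, 0.2], 0],
    [[-7, 0, 0.24], 0],
    [[-8, 0, 0.27], 0],
    [[-9, 0, 0.3], 0],
    [[-9.4, 0, 0.32], 0],
    [[-9.8, 0, 0.33], 0],
    [[-10.2, 0, 0.34], 0],
    [[-10.6, 0, 0.36], 0],
    [[-11, 0, 0.37], 0],
    [[-11.3, 0, 0.38], 0],
    [[-11.6, 0, 0.39], 0],
    [[-11.6, 0, 0.39], 0],
    [[-11.6, 0, 0.39], 0],
  ],
)

```text
time_s: 29.5
tcp_pos: [0.5368, -0.1509, 0.0627]
ee_rot: [[-0.999, -0.029, 0.034], [-0.029, 1.0, 0.007], [-0.034, 0.006, -0.999]]
wrist_force: [0.8, -0.2, -1.1]
gripper_width: 0.45
```

>>> carry_out(
  steps=[
    [[2, 0, -1], 0],
    [[4, 0, -5], 0],
    [[6, 0, -10], 0],
    [[7, 0, -15], 0],
    [[7, 0, -15], 0],
    [[7, 0, -15], 0],
  ],
  gripper=1,
)

```text
time_s: 30.1
tcp_pos: [0.4625, -0.1539, 0.2123]
ee_rot: [[-0.999, -0.029, 0.04], [-0.029, 1.0, 0.007], [-0.04, 0.006, -0.999]]
wrist_force: [-1.2, 1.0, -0.1]
gripper_width: 0.911
```

```bash
python3 - <<'E'
from h import *
r.capture("top")
for d in r.place_of("top","board_a"): print(np.round(d["centre"],3),round(d["confidence"],2))
rects("top","board_a",.1)
print(r.sense()["ee_rot"])
go(.602,-.154,.2,90)
E
```

```text
[0.518 0.412 0.013] 0.97
[ 0.604 -0.15   0.051] 0.91
board_a 0.69 c 603 -146 size 96 63 ang 89.3
board_a 0.69 c 513 383 size 93 118 ang 86.6
board_a 0.5 c 483 -271 size 82 116 ang 87.6
[[-0.99909727 -0.02893933  0.03109904]
 [-0.02872939  0.99956146  0.00717657]
 [-0.03129309  0.00627663 -0.99949054]]
shift [-14.0, -0.4, 1.3] twist -88.4 cur yaw 1.6 tcp [0.4611, -0.1538, 0.2087] j6 -88.6
```

>>> carry_out(
  steps=[
    [[-5, 0, 0], -8],
    [[-10, 0, 0], -16],
    [[-13.8, 0, 0], -25],
    [[-13.8, 0, 0], -33],
    [[-13.8, 0, 0], -42],
    [[-13.8, 0, 0], -50],
    [[-13.8, 0, 0], -58],
    [[-13.8, 0, 0], -66],
    [[-13.8, 0, 0], -74],
    [[-13.8, 0, 0], -82],
    [[-13.8, 0, 0], -88.8],
    [[-13.8, 0, 0], -88.8],
    [[-13.8, 0, 0], -88.8],
    [[-13.8, 0, 4], -88.8],
    [[-13.8, 0, 8], -88.8],
    [[-13.8, 0, 11], -88.8],
    [[-13.8, 0, 13], -88.8],
    [[-13.8, 0, 13.6], -88.8],
    [[-13.8, 0, 13.6], -88.8],
    [[-13.8, 0, 13.6], -88.8],
  ],
  gripper=1,
)

```text
time_s: 32.25
tcp_pos: [0.6041, -0.149, 0.0781]
ee_rot: [[0.008, -0.999, 0.033], [-1.0, -0.008, 0.007], [-0.007, -0.033, -0.999]]
wrist_force: [1.3, -0.2, 0.2]
gripper_width: 0.999
```

>>> carry_out(
  steps=[
    [[0, 0, 0], 0],
    [[0, 0, 0], 0],
    [[0, 0, 0], 0],
    [[0, 0, 0], 0],
    [[0, 0, 0], 0],
    [[0, 0, 0], 0],
    [[0, 0, 0], 0],
    [[0, 0, 0], 0],
    [[0, 0, -1], 0],
    [[0, 0, -2], 0],
    [[0, 0, -3], 0],
    [[0, 0, -4.5], 0],
    [[0, 0, -6], 0],
    [[0, 0, -9], 0],
    [[0, 0, -13], 0],
    [[0, 0, -17], 0],
    [[0, 0, -21], 0],
    [[0, 0, -25], 0],
    [[0, 0, -25], 0],
  ],
  gripper=-1,
)

```text
time_s: 34.15
tcp_pos: [0.5981, -0.1515, 0.3367]
ee_rot: [[0.008, -0.999, 0.048], [-1.0, -0.008, 0.004], [-0.004, -0.048, -0.999]]
wrist_force: [1.1, -0.4, -0.3]
gripper_width: 0.089
```

```bash
python3 - <<'E'
from h import *
r.capture("side");r.capture("wrist")
for c in("side","wrist"):
  for d in r.place_of(c,"board_a"): print(c,np.round(d["centre"],3),round(d["confidence"],2))
s=r.sense();print(s["gripper_width"],s["ee_rot"])
go(.475,.418,.32,85.5)
E
```

```text
side [ 0.604 -0.153  0.284] 0.83
side [ 0.486 -0.277  0.055] 0.66
side [0.513 0.41  0.015] 0.61
wrist [ 0.598 -0.15   0.278] 0.9
wrist [ 0.482 -0.275  0.061] 0.89
0.08894343676162694 [[ 0.00764514 -0.99950906  0.03038397]
 [-0.99994326 -0.007416    0.00764709]
 [-0.00741801 -0.03044071 -0.99950905]]
shift [-56.9, 11.6, 0.7] twist 4.9 cur yaw 90.4 tcp [0.595, -0.1504, 0.3267] j6 -0.2
```

>>> carry_out(
  steps=[
    [[-3, 1, 0], 0],
    [[-6.5, 2, 0], 1],
    [[-10, 3, 0], 2],
    [[-13.5, 4, 0], 3],
    [[-17, 5, 0], 4],
    [[-20.5, 6, 0], 4.9],
    [[-24, 7, 0], 4.9],
    [[-27.5, 8, 0], 4.9],
    [[-31, 9, 0], 4.9],
    [[-34.5, 10, 0], 4.9],
    [[-38, 11, 0], 4.9],
    [[-41.5, 12, 0], 4.9],
    [[-45, 13, 0], 4.9],
    [[-48.5, 13, 0], 4.9],
    [[-52, 13, 0], 4.9],
    [[-55, 13, 0], 4.9],
    [[-56.5, 13, 0], 4.9],
    [[-56.5, 13, 0], 4.9],
    [[-56.5, 13, 0], 4.9],
    [[-56.5, 13, 0], 4.9],
  ],
)

```text
time_s: 36.35
tcp_pos: [0.4609, 0.4124, 0.3269]
ee_rot: [[-0.079, -0.996, 0.03], [-0.997, 0.079, 0.007], [-0.009, -0.029, -1.0]]
wrist_force: [-0.6, -0.1, -1.3]
gripper_width: 0.085
```

```bash
python3 - <<'E'
from h import *
r.capture("side");r.capture("wrist")
for c in("side","wrist"):
  for d in r.place_of(c,"board_a"): print(c,np.round(d["centre"],3),round(d["confidence"],2))
rects("wrist","box",.045)
go(.461,.414,.122,85.5)
E
```

```text
side [ 0.482 -0.279  0.057] 0.83
side [0.516 0.41  0.013] 0.79
side [0.464 0.411 0.275] 0.6
wrist [0.516 0.414 0.013] 0.71
wrist [0.462 0.414 0.273] 0.7
box 0.95 c 509 410 size 137 161 ang 85.7
shift [0.1, 0.6, 20.5] twist -0.0 cur yaw 85.5 tcp [0.4609, 0.4129, 0.3274] j6 -62.2
```

>>> carry_out(
  steps=[
    [[0.1, 0.8, 4], 0],
    [[0.1, 0.8, 8], 0],
    [[0.1, 0.8, 12], 0],
    [[0.1, 0.8, 15], 0],
    [[0.1, 0.8, 17], 0],
    [[0.1, 0.8, 18.5], 0],
    [[0.1, 0.8, 19.5], 0],
    [[0.1, 0.8, 19.9], 0],
    [[0.1, 0.8, 19.9], 0],
  ],
)

```text
time_s: 37.5
tcp_pos: [0.4591, 0.4142, 0.1283]
ee_rot: [[-0.079, -0.996, 0.031], [-0.997, 0.079, 0.008], [-0.01, -0.03, -0.999]]
wrist_force: [-0.2, 0.0, -0.1]
gripper_width: 0.087
```

>>> carry_out(
  steps=[
    [[0, 0, 0.2], 0],
    [[0, 0, 0.4], 0],
    [[0, 0, 0.6], 0],
  ],
)

```text
time_s: 37.8
tcp_pos: [0.4608, 0.4154, 0.1255]
ee_rot: [[-0.077, -0.996, 0.035], [-0.997, 0.077, 0.011], [-0.014, -0.034, -0.999]]
wrist_force: [-1.0, -1.4, 14.6]
gripper_width: 0.087
```

>>> carry_out(
  steps=[
    [[0, 0, -0.1], 0],
    [[0, 0, -0.1], 0],
    [[0, 0, -0.1], 0],
    [[0, -0.6, -0.1], 0],
    [[0, -1.2, -0.1], 0],
    [[0, -1.8, 0], 0],
    [[0, -2.4, 0], 0],
    [[0, -2.4, 0], 0],
  ],
  gripper=-0.5,
)

```text
time_s: 38.6
tcp_pos: [0.4857, 0.4134, 0.126]
ee_rot: [[-0.078, -0.996, 0.035], [-0.997, 0.078, 0.011], [-0.013, -0.034, -0.999]]
wrist_force: [-0.3, 0.3, -0.4]
gripper_width: 0.252
```

```bash
python3 - <<'E'
from h import *
im2=r.capture("wrist")
cv2.imwrite("pics/6.png",im2[:,:,::-1])
for d in r.place_of("wrist","board_a"): print(np.round(d["centre"],3),round(d["confidence"],2))
E
```

```text
[0.474 0.416 0.073] 0.91
[0.511 0.41  0.01 ] 0.67
```

View pics/6.png

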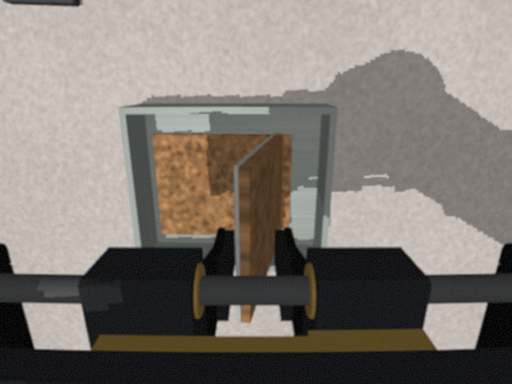

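>>> carry_out(
  steps=[
    [[0, 0, 0], 0],
    [[0, 0, 0], 0],
    [[0, 0, 0], 0],
    [[0, 0, 0], 0],
    [[0, 0, -1], 0],
    [[0, 0, -3], 0],
    [[0, 0, -6], 0],
    [[0, 0, -10], 0],
    [[0, 0, -14], 0],
    [[0, 0, -18], 0],
    [[0, 0, -20], 0],
    [[0, 0, -20], 0],
  ],
  gripper=1,
)

```text
time_s: 39.9
tcp_pos: [0.4789, 0.4121, 0.3316]
ee_rot: [[-0.077, -0.996, 0.041], [-0.997, 0.078, 0.018], [-0.021, -0.04, -0.999]]
wrist_force: [0.6, -1.1, 0.4]
gripper_width: 1.001
```

```bash
python3 - <<'E'
from h import *
im2=r.capture("wrist");im=r.capture("side")
cv2.imwrite("pics/7.png",np.hstack([cv2.resize(im2[:,:,::-1],(400,300)),cv2.resize(im[:,:,::-1],(400,300))]))
for c in("side","wrist"):
    for d in r.place_of(c,"board_a"): print(c,np.round(d["centre"],3),round(d["confidence"],2))
rects("wrist","board_a",.021);rects("side","board_a",.068)
go(.38,-.277,.3,2)
E
```

```text
side [ 0.482 -0.279  0.06 ] 0.9
side [0.531 0.408 0.041] 0.71
side [0.516 0.411 0.011] 0.7
wrist [0.53  0.41  0.038] 0.82
board_a 0.74 c 530 409 size 99 123 ang 87.1
board_a 0.59 c 461 410 size 91 15 ang 85.3
board_a 0.75 c 435 447 size 81 17 ang 86.9
board_a 0.71 c 485 -271 size 104 122 ang 87.1
board_a 0.47 c 480 -115 size 463 270 ang 89.3
shift [69.4, 4.4, 1.5] twist 83.5 cur yaw 85.5 tcp [0.4776, 0.4109, 0.3244] j6 -60.7
```

View pics/7.png

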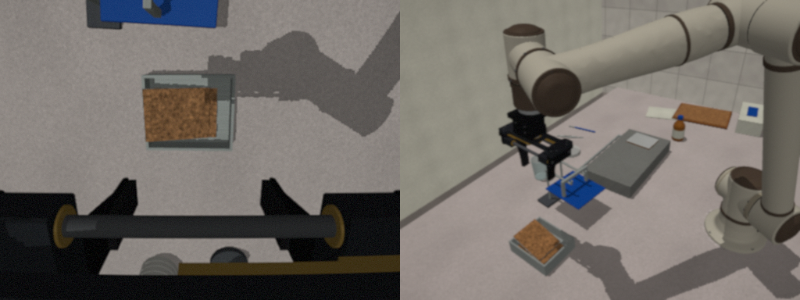

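```bash
python3 - <<'E'
from h import *
go(.625,.404,.12,85.5);go(.625,.404,.048,85.5)
E
```

```text
shift [-0.2, -14.1, 20.9] twist 0.0 cur yaw 85.5 tcp [0.4776, 0.4109, 0.3244] j6 -60.7
shift [-0.2, -13.8, 28.1] twist 0.0 cur yaw 85.5 tcp [0.4776, 0.4109, 0.3244] j6 -60.7
```

>>> carry_out(
  steps=[
    [[-0.2, -4, 0], 0],
    [[-0.2, -8, 0], 0],
    [[-0.2, -12, 2], 0],
    [[-0.2, -14.1, 6], 0],
    [[-0.2, -14.1, 10], 0],
    [[-0.2, -14.1, 14], 0],
    [[-0.2, -14.1, 18], 0],
    [[-0.2, -14.1, 22], 0],
    [[-0.2, -13.9, 25], 0],
    [[-0.2, -13.8, 27], 0],
    [[-0.2, -13.8, 28.1], 0],
    [[-0.2, -13.8, 28.1], 0],
    [[-0.2, -13.8, 28.1], 0],
  ],
  gripper=-1,
)

```text
time_s: 41.5
tcp_pos: [0.6251, 0.4047, 0.0487]
ee_rot: [[-0.077, -0.996, 0.034], [-0.997, 0.078, 0.009], [-0.011, -0.033, -0.999]]
wrist_force: [-0.6, -0.9, 0.1]
gripper_width: 0.016
```

```bash
python3 - <<'E'
from h import *
im2=r.capture("wrist")
cv2.imwrite("pics/8.png",im2[:,:,::-1])
for d in r.place_of("wrist","board_a"): print(np.round(d["centre"],3),round(d["confidence"],2))
go(.598,.406,.0485,85.5)
E
```

```text
[0.53  0.415 0.037] 0.93
shift [0.1, 2.7, 0.0] twist 0.1 cur yaw 85.6 tcp [0.6254, 0.4051, 0.0499] j6 -51.0
```

View pics/8.png

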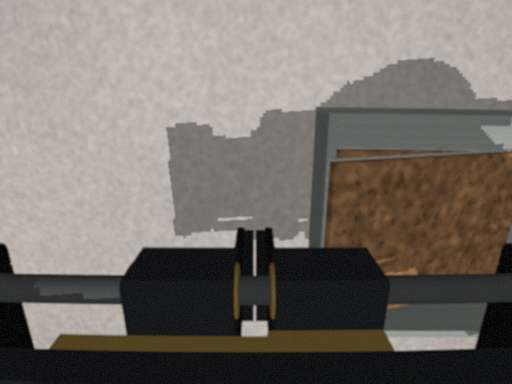

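>>> carry_out(
  steps=[
    [[0.1, 0.5, 0.03], 0],
    [[0.1, 1.0, 0.03], 0],
    [[0.1, 1.5, 0.02], 0],
    [[0.1, 1.8, 0], 0],
    [[0.1, 2.1, 0], 0],
    [[0.1, 2.4, 0], 0],
    [[0.1, 2.7, 0], 0],
    [[0.1, 3, 0], 0],
    [[0.1, 3, 0], 0],
  ],
)

```text
time_s: 42.5
tcp_pos: [0.5951, 0.4065, 0.0488]
ee_rot: [[-0.077, -0.996, 0.035], [-0.997, 0.078, 0.01], [-0.013, -0.034, -0.999]]
wrist_force: [-0.8, 0.1, -0.6]
gripper_width: 0.003
```

```bash
python3 - <<'E'
from h import *
im2=r.capture("wrist");r.capture("side")
cv2.imwrite("pics/9.png",im2[:,:,::-1])
for c in("side","wrist"):
  for d in r.place_of(c,"board_a"): print(c,np.round(d["centre"],3),round(d["confidence"],2))
E
```

```text
side [ 0.483 -0.277  0.059] 0.9
side [0.516 0.411 0.015] 0.76
side [0.532 0.409 0.038] 0.72
wrist [0.528 0.411 0.039] 0.93
```

View pics/9.png

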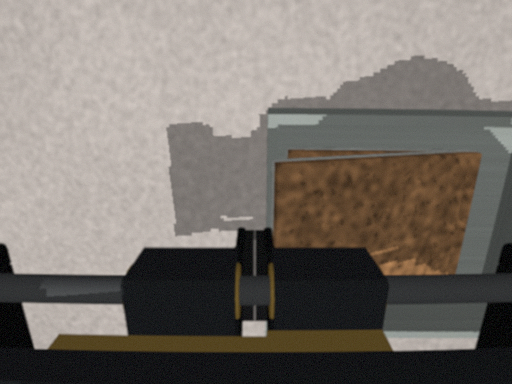

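>>> carry_out(
  steps=[
    [[0, 0.3, 0], 0],
    [[0, 0.6, -0.02], 0],
    [[0, 0.9, -0.03], 0],
    [[0, 1.2, -0.04], 0],
    [[0, 1.5, -0.05], 0],
    [[0, 1.5, -0.05], 0],
  ],
)

```text
time_s: 43.3
tcp_pos: [0.5801, 0.4077, 0.0489]
ee_rot: [[-0.077, -0.996, 0.035], [-0.997, 0.077, 0.01], [-0.013, -0.034, -0.999]]
wrist_force: [0.4, 0.7, -0.3]
gripper_width: 0.006
```

```bash
python3 - <<'E'
from h import *
im2=r.capture("wrist");r.capture("side")
for c in("side","wrist"):
  for d in r.place_of(c,"board_a"): print(c,np.round(d["centre"],3),round(d["confidence"],2))
E
```

```text
side [0.526 0.414 0.021] 0.59
wrist [0.523 0.417 0.022] 0.92
```

>>> carry_out(
  steps=[
    [[0, 0, -4], 0],
    [[0, 0, -9], 0],
    [[0, 0, -14], 0],
    [[0, 0, -19], 0],
    [[0, 0, -24], 0],
    [[0, 0, -26], 0],
    [[0, 0, -26], 0],
  ],
  gripper=-0.1,
)

```text
time_s: 44.2
tcp_pos: [0.5727, 0.4057, 0.3144]
ee_rot: [[-0.077, -0.996, 0.043], [-0.997, 0.078, 0.017], [-0.02, -0.042, -0.999]]
wrist_force: [-0.7, -0.4, -0.1]
gripper_width: 0.441
```

```bash
python3 - <<'E'
from h import *
r.capture("top")
for d in r.place_of("top","board_a"): print(np.round(d["centre"],3),round(d["confidence"],2))
rects("top","board_a",.068)
go(.385,-.277,.3,-2)
E
```

```text
[0.521 0.412 0.021] 0.91
[ 0.482 -0.274  0.058] 0.78
board_a 0.89 c 486 -273 size 95 121 ang 85.4
board_a 0.58 c 523 395 size 91 121 ang 86.5
shift [69.4, 13.2, -0.5] twist 87.5 cur yaw 85.5 tcp [0.5709, 0.4046, 0.307] j6 -53.7
```

>>> carry_out(
  steps=[
    [[4, 1, -0.5], 5],
    [[8, 2, -0.5], 10],
    [[12, 3, -0.5], 15],
    [[16, 4, -0.5], 20],
    [[20, 5, -0.5], 26],
    [[24, 6, -0.5], 32],
    [[28, 7, -0.5], 38],
    [[32, 8, -0.5], 44],
    [[36, 9, -0.5], 50],
    [[40, 10, -0.5], 56],
    [[44, 11, -0.5], 62],
    [[48, 12, -0.5], 68],
    [[52, 13, -0.5], 74],
    [[56, 13.2, -0.5], 80],
    [[60, 13.2, -0.5], 85.5],
    [[64, 13.2, -0.5], 85.5],
    [[67, 13.2, -0.5], 85.5],
    [[69.3, 13.2, -0.5], 85.5],
    [[69.3, 13.2, -0.5], 85.5],
    [[69.3, 13.2, -0.5], 85.5],
  ],
)

```text
time_s: 46.35
tcp_pos: [0.3846, -0.2759, 0.2981]
ee_rot: [[-1.0, 0.001, 0.03], [0.001, 1.0, 0.01], [-0.03, 0.01, -0.999]]
wrist_force: [-0.8, 0.5, 0.4]
gripper_width: 0.448
```

```bash
python3 - <<'E'
from h import *
r.capture("wrist")
for d in r.place_of("wrist","board_a"): print(np.round(d["centre"],3),round(d["confidence"],2))
rects("wrist","board_a",.068)
print(r.sense()["ee_rot"])
go(.393,-.276,.063,0)
E
```

```text
[ 0.484 -0.275  0.061] 0.75
board_a 0.82 c 486 -275 size 96 124 ang 85.9
[[-0.99946866 -0.00191701  0.03253808]
 [-0.00161156  0.99995442  0.0094111 ]
 [-0.03255464  0.00935366 -0.99942619]]
shift [-0.0, -0.3, 23.6] twist 0.1 cur yaw 0.1 tcp [0.3852, -0.2751, 0.2994] j6 -73.1
```

>>> carry_out(
  steps=[
    [[0, -0.3, 5], 0],
    [[0, -0.3, 10], 0],
    [[0, -0.3, 15], 0],
    [[0, -0.3, 19], 0],
    [[0, -0.3, 22], 0],
    [[0, -0.3, 23.2], 0],
    [[0, -0.3, 23.6], 0],
    [[0, -0.3, 23.6], 0],
  ],
)

```text
time_s: 47.3
tcp_pos: [0.3932, -0.2753, 0.0635]
ee_rot: [[-0.999, -0.003, 0.032], [-0.003, 1.0, 0.009], [-0.032, 0.009, -0.999]]
wrist_force: [-0.6, -0.0, 0.5]
gripper_width: 0.45
```

>>> carry_out(
  steps=[
    [[-1, 0, 0.03], 0],
    [[-2, 0, 0.07], 0],
    [[-3, 0, 0.1], 0],
    [[-4, 0, 0.13], 0],
    [[-5, 0, 0.16], 0],
    [[-6, 0, 0.2], 0],
    [[-7, 0, 0.23], 0],
    [[-8, 0, 0.26], 0],
    [[-9, 0, 0.3], 0],
    [[-10, 0, 0.33], 0],
    [[-11, 0, 0.36], 0],
    [[-11.8, 0, 0.38], 0],
    [[-12.3, 0, 0.4], 0],
    [[-12.8, 0, 0.42], 0],
    [[-13.2, 0, 0.43], 0],
    [[-13.6, 0, 0.44], 0],
    [[-14, 0, 0.45], 0],
    [[-14.3, 0, 0.46], 0],
    [[-14.3, 0, 0.46], 0],
    [[-14.3, 0, 0.46], 0],
  ],
)

```text
time_s: 49.3
tcp_pos: [0.5368, -0.2749, 0.0636]
ee_rot: [[-0.999, -0.003, 0.033], [-0.003, 1.0, 0.009], [-0.033, 0.009, -0.999]]
wrist_force: [0.4, 0.6, -0.6]
gripper_width: 0.454
```

>>> carry_out(
  steps=[
    [[2, 0, -1], 0],
    [[4, 0, -5], 0],
    [[6, 0, -10], 0],
    [[7, 0, -15], 0],
    [[7, 0, -15], 0],
    [[7, 0, -15], 0],
  ],
  gripper=1,
)

```text
time_s: 49.9
tcp_pos: [0.4625, -0.2767, 0.2135]
ee_rot: [[-0.999, -0.003, 0.039], [-0.003, 1.0, 0.008], [-0.039, 0.008, -0.999]]
wrist_force: [-0.1, -0.7, -0.3]
gripper_width: 0.909
```

```bash
python3 - <<'E'
from h import *
r.capture("top")
for d in r.place_of("top","board_a"): print(np.round(d["centre"],3),round(d["confidence"],2))
rects("top","board_a",.1)
print(r.sense()["ee_rot"])
go(.602,-.275,.077,90)
E
```

```text
[0.522 0.412 0.021] 0.84
[ 0.603 -0.268  0.049] 0.64
board_a 0.82 c 604 -260 size 102 71 ang 88.2
board_a 0.8 c 520 383 size 92 115 ang 87.6
board_a 0.48 c 513 -27 size 139 259 ang 89.8
board_a 0.41 c 460 366 size 20 6 ang 89.5
[[-0.99952727 -0.00318283  0.03057963]
 [-0.00286247  0.99994063  0.01051422]
 [-0.03061128  0.01042171 -0.99947703]]
shift [-13.7, -0.1, 13.7] twist -89.8 cur yaw 0.2 tcp [0.4612, -0.2761, 0.2095] j6 -75.1
```

>>> carry_out(
  steps=[
    [[-5, 0.6, 0], -8],
    [[-10, 0.6, 0], -16],
    [[-13.5, 0.6, 0], -25],
    [[-13.5, 0.6, 0], -33],
    [[-13.5, 0.6, 0], -42],
    [[-13.5, 0.6, 0], -50],
    [[-13.5, 0.6, 0], -58],
    [[-13.5, 0.6, 0], -66],
    [[-13.5, 0.6, 0], -74],
    [[-13.5, 0.6, 0], -82],
    [[-13.5, 0.6, 0], -90.2],
    [[-13.5, 0.6, 0], -90.2],
    [[-13.5, 0.6, 0], -90.2],
    [[-13.5, 0.6, 4], -90.2],
    [[-13.5, 0.6, 8], -90.2],
    [[-13.5, 0.6, 11], -90.2],
    [[-13.5, 0.6, 13.5], -90.2],
    [[-13.5, 0.6, 14.5], -90.2],
    [[-13.5, 0.6, 14.5], -90.2],
    [[-13.5, 0.6, 14.5], -90.2],
  ],
  gripper=1,
)

```text
time_s: 52.05
tcp_pos: [0.6014, -0.2685, 0.0698]
ee_rot: [[0.006, -0.999, 0.032], [-1.0, -0.006, 0.01], [-0.009, -0.032, -0.999]]
wrist_force: [-0.0, -0.3, 0.7]
gripper_width: 1.0
```

>>> carry_out(
  steps=[
    [[0, 0, 0], 0],
    [[0, 0, 0], 0],
    [[0, 0, 0], 0],
    [[0, 0, 0], 0],
    [[0, 0, 0], 0],
    [[0, 0, 0], 0],
    [[0, 0, 0], 0],
    [[0, 0, 0], 0],
    [[0, 0, 0], 0],
  ],
  gripper=-1,
)

```text
time_s: 52.95
tcp_pos: [0.6053, -0.2695, 0.0728]
ee_rot: [[0.008, -0.999, 0.042], [-1.0, -0.008, 0.006], [-0.006, -0.042, -0.999]]
wrist_force: [0.8, 2.0, 16.7]
gripper_width: 0.277
```

>>> carry_out(
  steps=[
    [[0, 0, -0.5], 0],
    [[0, 0, -1], 0],
    [[0, 0, -1.5], 0],
    [[0, 0, -2], 0],
    [[0, 0, -2.5], 0],
    [[0, 0, -3.5], 0],
    [[0, 0, -5], 0],
    [[0, 0, -7], 0],
    [[0, 0, -10], 0],
    [[0, 0, -14], 0],
    [[0, 0, -18], 0],
    [[0, 0, -22], 0],
    [[0, 0, -25.5], 0],
    [[0, 0, -25.5], 0],
    [[0, 0, -25.5], 0],
  ],
)

```text
time_s: 54.45
tcp_pos: [0.5946, -0.2709, 0.3287]
ee_rot: [[0.008, -0.999, 0.044], [-1.0, -0.007, 0.007], [-0.006, -0.044, -0.999]]
wrist_force: [0.4, -1.1, -2.6]
gripper_width: 0.093
```

```bash
python3 - <<'E'
from h import *
r.capture("side");r.capture("wrist")
for c in("side","wrist"):
  for d in r.place_of(c,"board_a"): print(c,np.round(d["centre"],3),round(d["confidence"],2))
s=r.sense();print(s["gripper_width"],s["ee_rot"])
go(.466,.414,.33,85.5)
E
```

```text
side [0.53  0.41  0.021] 0.78
wrist [ 0.592 -0.271  0.303] 0.69
0.08787227123658681 [[ 0.00782023 -0.99925416  0.03781484]
 [-0.99994375 -0.00754348  0.00745566]
 [-0.00716485 -0.03787102 -0.99925695]]
shift [-68.6, 12.3, -0.4] twist 4.9 cur yaw 90.4 tcp [0.5941, -0.2709, 0.3255] j6 11.3
```

>>> carry_out(
  steps=[
    [[-4, 1, -0.4], 0],
    [[-8, 2, -0.4], 1],
    [[-12, 3, -0.4], 2],
    [[-16, 4, -0.4], 3],
    [[-20, 5, -0.4], 4],
    [[-24, 6, -0.4], 4.9],
    [[-28, 7, -0.4], 4.9],
    [[-32, 8, -0.4], 4.9],
    [[-36, 9, -0.4], 4.9],
    [[-40, 10, -0.4], 4.9],
    [[-44, 11, -0.4], 4.9],
    [[-48, 12.3, -0.4], 4.9],
    [[-52, 12.3, -0.4], 4.9],
    [[-56, 12.3, -0.4], 4.9],
    [[-60, 12.3, -0.4], 4.9],
    [[-64, 12.3, -0.4], 4.9],
    [[-67, 12.3, -0.4], 4.9],
    [[-68.6, 12.3, -0.4], 4.9],
    [[-68.6, 12.3, -0.4], 4.9],
    [[-68.6, 12.3, -0.4], 4.9],
  ],
)

```text
time_s: 56.65
tcp_pos: [0.4655, 0.4135, 0.329]
ee_rot: [[-0.078, -0.996, 0.037], [-0.997, 0.078, 0.006], [-0.009, -0.036, -0.999]]
wrist_force: [0.2, 0.6, -2.0]
gripper_width: 0.085
```

```bash
python3 - <<'E'
from h import *
im=r.capture("wrist");r.capture("side");r.capture("top")
cv2.imwrite("pics/10.png",im[:,:,::-1])
for c in("side","top","wrist"):
  for d in r.place_of(c,"board_a"): print(c,np.round(d["centre"],3),round(d["confidence"],2))
rects("wrist","box",.045)
go(.465,.414,.11,85.5)
E
```

```text
side [0.464 0.408 0.306] 0.9
side [0.528 0.407 0.019] 0.89
side [ 0.509  0.41  -0.   ] 0.21
top [0.521 0.409 0.019] 0.82
top [0.461 0.412 0.304] 0.67
wrist [0.464 0.414 0.309] 0.69
wrist [0.524 0.413 0.023] 0.62
box 0.84 c 510 410 size 137 163 ang 85.5
shift [0.2, 0.9, 22.0] twist 0.0 cur yaw 85.5 tcp [0.4658, 0.4134, 0.3303] j6 -62.0
```

View pics/10.png

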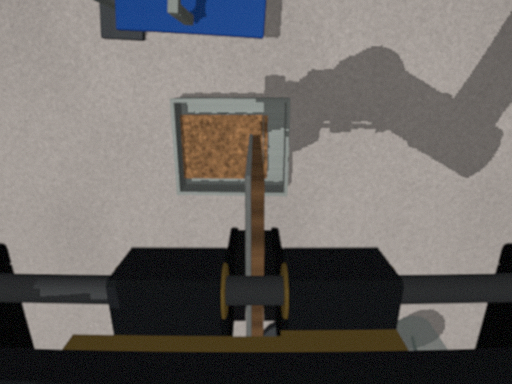

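>>> carry_out(
  steps=[
    [[0.2, 0.8, 4], 0],
    [[0.2, 0.8, 8], 0],
    [[0.2, 0.8, 12], 0],
    [[0.2, 0.8, 16], 0],
    [[0.2, 0.8, 19], 0],
    [[0.2, 0.8, 20.5], 0],
    [[0.2, 0.8, 21.5], 0],
    [[0.2, 0.8, 22], 0],
    [[0.2, 0.8, 22], 0],
  ],
)

```text
time_s: 57.9
tcp_pos: [0.4663, 0.4139, 0.1103]
ee_rot: [[-0.078, -0.996, 0.038], [-0.997, 0.079, 0.008], [-0.011, -0.038, -0.999]]
wrist_force: [0.2, 0.6, -1.0]
gripper_width: 0.088
```

>>> carry_out(
  steps=[
    [[0, 0, 0.2], 0],
    [[0, 0, 0.4], 0],
    [[0, 0, 0.6], 0],
  ],
)

```text
time_s: 58.2
tcp_pos: [0.4667, 0.4142, 0.105]
ee_rot: [[-0.078, -0.996, 0.039], [-0.997, 0.079, 0.009], [-0.012, -0.038, -0.999]]
wrist_force: [0.1, 0.4, -1.2]
gripper_width: 0.088
```

>>> carry_out(
  steps=[
    [[0, 0, 0.15], 0],
    [[0, 0, 0.3], 0],
    [[0, 0, 0.45], 0],
  ],
)

```text
time_s: 58.5
tcp_pos: [0.4674, 0.4148, 0.1036]
ee_rot: [[-0.077, -0.996, 0.041], [-0.997, 0.078, 0.01], [-0.013, -0.04, -0.999]]
wrist_force: [-5.7, -2.8, 17.4]
gripper_width: 0.088
```

>>> carry_out(
  steps=[
    [[0, 0, -0.15], 0],
    [[0, 0, -0.15], 0],
    [[0, 0, -0.15], 0],
    [[0, -0.5, -0.8], 0],
    [[0, -1.0, -1.4], 0],
    [[0, -1.5, -1.9], 0],
    [[0, -2.0, -2.2], 0],
    [[0, -2.4, -2.4], 0],
    [[0, -2.4, -2.4], 0],
  ],
  gripper=-0.5,
)

```text
time_s: 59.4
tcp_pos: [0.4911, 0.4127, 0.1289]
ee_rot: [[-0.078, -0.996, 0.042], [-0.997, 0.078, 0.01], [-0.014, -0.041, -0.999]]
wrist_force: [0.1, 0.9, 0.2]
gripper_width: 0.247
```

```bash
python3 - <<'E'
from h import *
im=r.capture("wrist")
cv2.imwrite("pics/11.png",im[:,:,::-1])
for d in r.place_of("wrist","board_a"): print(np.round(d["centre"],3),round(d["confidence"],2))
E
```

```text
[0.523 0.41  0.023] 0.71
[0.483 0.413 0.083] 0.67
```

View pics/11.png

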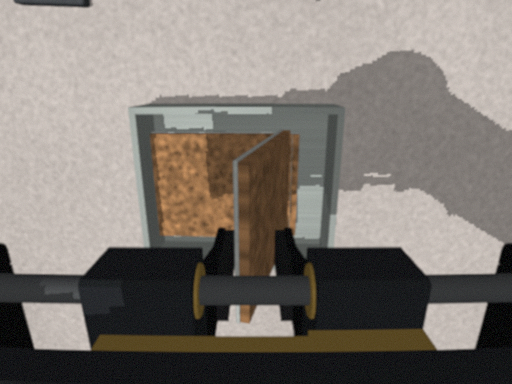

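>>> carry_out(
  steps=[
    [[0, 0, 0], 0],
    [[0, 0, 0], 0],
    [[0, 0, 0], 0],
    [[0, 0, 0], 0],
    [[0, 0, -1], 0],
    [[0, 0, -3], 0],
    [[0, 0, -6], 0],
    [[0, 0, -10], 0],
    [[0, 0, -14], 0],
    [[0, 0, -18], 0],
    [[0, 0, -20], 0],
    [[0, 0, -20], 0],
  ],
  gripper=1,
)

```text
time_s: 60.7
tcp_pos: [0.4831, 0.4114, 0.3338]
ee_rot: [[-0.077, -0.996, 0.047], [-0.997, 0.078, 0.017], [-0.02, -0.046, -0.999]]
wrist_force: [-0.2, 1.0, -0.8]
gripper_width: 1.001
```

```bash
python3 - <<'E'
from h import *
r.capture("wrist");r.capture("side")
for c in("side","wrist"):
    for d in r.place_of(c,"board_a"): print(c,np.round(d["centre"],3),round(d["confidence"],2))
rects("wrist","board_a",.029)
go(.61,.404,.12,85.5);go(.61,.404,.049,85.5)
E
```

```text
side [0.524 0.2   0.094] 0.65
side [0.528 0.409 0.022] 0.64
wrist [0.534 0.406 0.043] 0.9
board_a 0.82 c 457 408 size 86 7 ang 87.0
board_a 0.8 c 465 408 size 89 10 ang 85.4
board_a 0.66 c 531 404 size 98 121 ang 86.3
shift [-0.2, -12.0, 21.1] twist 0.1 cur yaw 85.6 tcp [0.4817, 0.4101, 0.3265] j6 -60.6
shift [-0.1, -11.8, 28.2] twist 0.1 cur yaw 85.6 tcp [0.4817, 0.4101, 0.3265] j6 -60.6
```

>>> carry_out(
  steps=[
    [[-0.2, -4, 0], 0],
    [[-0.2, -8, 0], 0],
    [[-0.2, -12, 2], 0],
    [[-0.2, -14, 6], 0],
    [[-0.2, -14, 10], 0],
    [[-0.2, -14, 14], 0],
    [[-0.2, -14, 18], 0],
    [[-0.2, -14, 22], 0],
    [[-0.2, -13.8, 25], 0],
    [[-0.2, -13.5, 27], 0],
    [[-0.1, -13.4, 28.2], 0],
    [[-0.1, -13.4, 28.2], 0],
    [[-0.1, -13.4, 28.2], 0],
  ],
  gripper=-1,
)

```text
time_s: 62.25
tcp_pos: [0.6267, 0.4029, 0.0504]
ee_rot: [[-0.077, -0.996, 0.04], [-0.997, 0.077, 0.007], [-0.011, -0.039, -0.999]]
wrist_force: [-0.7, -0.9, 0.5]
gripper_width: 0.014
```

```bash
python3 - <<'E'
from h import *
go(.58,.407,.049,85.5)
E
```

```text
shift [-0.0, 4.7, -0.0] twist 0.1 cur yaw 85.6 tcp [0.6267, 0.4029, 0.0504] j6 -51.1
```

>>> carry_out(
  steps=[
    [[0, 0.6, 0.08], 0],
    [[0, 1.2, 0.06], 0],
    [[0, 1.7, 0.04], 0],
    [[0, 2.1, 0.04], 0],
    [[0, 2.5, 0.04], 0],
    [[0, 2.9, 0.02], 0],
    [[0, 3.3, 0.0], 0],
    [[0, 3.7, 0], 0],
    [[0, 4.1, 0], 0],
    [[0, 4.5, 0], 0],
    [[0, 5.0, 0], 0],
    [[0, 5.0, 0], 0],
  ],
)

```text
time_s: 63.45
tcp_pos: [0.5762, 0.4069, 0.0484]
ee_rot: [[-0.077, -0.996, 0.039], [-0.997, 0.077, 0.007], [-0.01, -0.039, -0.999]]
wrist_force: [0.1, 0.2, -1.4]
gripper_width: 0.005
```

>>> carry_out(
  steps=[
    [[0, 0, -4], 0],
    [[0, 1, -9], 0],
    [[0, 2, -14], 0],
    [[0, 3, -19], 0],
    [[0, 4, -24], 0],
    [[0, 5, -27], 0],
    [[0, 5, -27], 0],
  ],
)

```text
time_s: 64.15
tcp_pos: [0.5166, 0.4102, 0.3244]
ee_rot: [[-0.075, -0.996, 0.049], [-0.997, 0.076, 0.017], [-0.021, -0.048, -0.999]]
wrist_force: [0.1, -0.1, -0.1]
gripper_width: 0.005
```

```bash
python3 - <<'E'
from h import *
im=r.capture("wrist");b=r.capture("side")
cv2.imwrite("pics/12.png",np.hstack([cv2.resize(im[:,:,::-1],(400,300)),cv2.resize(b[200:384,230:470,::-1],(400,300))]))
for c in("side","wrist"):
    for d in r.place_of(c,"board_a"): print(c,np.round(d["centre"],3),round(d["confidence"],2))
E
```

```text
side [0.522 0.403 0.025] 0.76
wrist [0.524 0.41  0.03 ] 0.9
```

View pics/12.png

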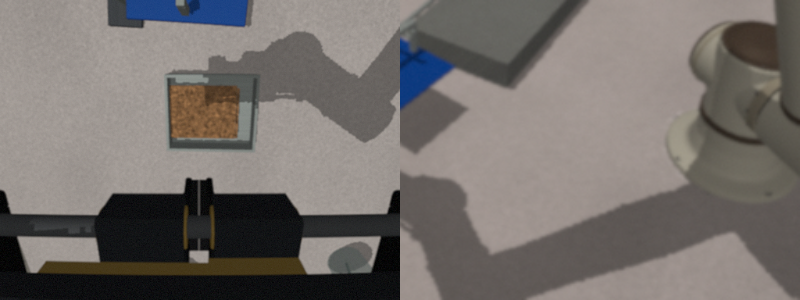

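```bash
python3 - <<'E'
from h import *
r.capture("wrist");r.capture("side")
for c in("side","wrist"):
  for t in("bar","lid","holder","box"):
    for d in r.place_of(c,t): print(c,t,np.round(d["centre"],3),round(d["confidence"],2))
rects("wrist","lid",.099)
print(r.sense()["ee_rot"])
go(.47,.201,.28,81.6)
E
```

```text
side bar [0.522 0.199 0.161] 0.65
side lid [0.525 0.203 0.095] 0.89
side box [ 0.509  0.406 -0.   ] 0.6
wrist lid [0.524 0.409 0.029] 0.66
lid 0.75 c 535 256 size 37 168 ang 84.9
[[-0.0766924  -0.99628059  0.03928436]
 [-0.99700336  0.07702912  0.00712846]
 [-0.01012798 -0.03861994 -0.99920264]]
shift [21.1, 3.1, 3.3] twist 4.0 cur yaw 85.6 tcp [0.5158, 0.4088, 0.3162] j6 -57.9
```

>>> carry_out(
  steps=[
    [[3, -0.6, -0.5], 0],
    [[6, -1.2, -0.5], 0],
    [[8.9, -1.7, -0.5], 0],
    [[8.9, -1.7, -0.5], 0],
    [[8.9, -1.7, -0.5], 0],
  ],
  gripper=1,
)

```text
time_s: 65.4
tcp_pos: [0.5259, 0.3183, 0.3215]
ee_rot: [[-0.078, -0.996, 0.04], [-0.997, 0.078, 0.008], [-0.011, -0.039, -0.999]]
wrist_force: [0.3, 0.3, -0.1]
gripper_width: 0.377
```

```bash
python3 - <<'E'
from h import *
im=r.capture("wrist");t=r.capture("top")
cv2.imwrite("pics/13.png",im[:,:,::-1])
for c in("top","wrist"):
  for t in("bar","lid","holder"):
    for d in r.place_of(c,t): print(c,t,np.round(d["centre"],3),round(d["confidence"],2))
rects("wrist","lid",.099);rects("wrist","bar",.164)
go(.526,.201,.2,81.6)
E
```

```text
top bar [0.524 0.198 0.158] 0.92
top bar [ 0.598 -0.155  0.003] 0.52
top lid [0.524 0.195 0.094] 0.77
top holder [ 0.523  0.203 -0.   ] 0.96
wrist bar [0.526 0.199 0.157] 0.97
wrist lid [0.527 0.202 0.091] 0.87
lid 0.82 c 526 206 size 126 166 ang 81.9
lid 0.26 c 469 382 size 73 5 ang 86.6
bar 0.95 c 524 211 size 104 138 ang 81.8
shift [11.9, -0.5, 12.0] twist 4.0 cur yaw 85.6 tcp [0.5256, 0.319, 0.3208] j6 -51.7
```

View pics/13.png

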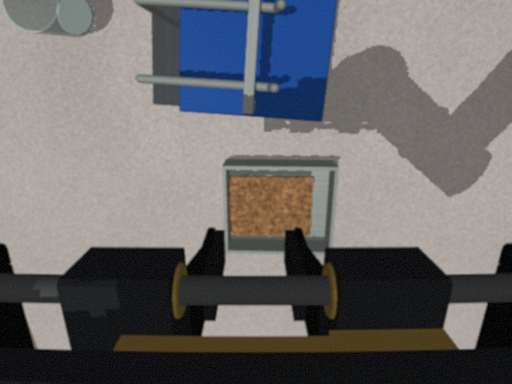

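>>> carry_out(
  steps=[
    [[4, -0.5, 2], 2],
    [[8, -0.5, 4], 3.8],
    [[12, -0.6, 6], 3.8],
    [[12, -0.6, 7], 3.8],
    [[12, -0.6, 8], 3.8],
    [[12, -0.5, 11], 3.8],
    [[12, -0.4, 14], 3.8],
    [[12, -0.3, 16.5], 3.8],
    [[12, -0.3, 17.9], 3.8],
    [[12, -0.3, 17.9], 3.8],
    [[12, -0.3, 17.9], 3.8],
  ],
  gripper=1,
)

```text
time_s: 67.0
tcp_pos: [0.5272, 0.2015, 0.1413]
ee_rot: [[-0.141, -0.989, 0.04], [-0.99, 0.141, 0.007], [-0.013, -0.039, -0.999]]
wrist_force: [0.4, 0.4, -0.3]
gripper_width: 0.997
```

```bash
python3 - <<'E'
from h import *
go(.5255,.2,.141,81.8)
s=r.sense();print(s["wrist_force"],s["ee_rot"],s["gripper_width"])
E
```

```text
shift [0.2, 0.1, 0.0] twist 0.1 cur yaw 81.9 tcp [0.5272, 0.2015, 0.1413] j6 -46.9
[ 0.43590112  0.42951885 -0.2610914 ] [[-0.14068104 -0.98924355  0.04007546]
 [-0.98997291  0.14107524  0.00717029]
 [-0.01274682 -0.0386649  -0.99917093]] 0.9967181789596896
```

>>> carry_out(
  steps=[
    [[0.1, 0, 0], 0],
    [[0.1, 0, 0], 0],
    [[0.1, 0, 0], 0],
    [[0.1, 0, 0], 0],
    [[0.1, 0, 0], 0],
    [[0.1, 0, 0], 0],
    [[0.1, 0, 0], 0],
    [[0.1, 0, 0], 0],
    [[0.1, 0, 0], 0],
    [[0.1, 0, 0], 0],
    [[0.1, 0, 0], 0],
    [[0.1, 0, -0.5], 0],
    [[0.1, 0, -1], 0],
    [[0.1, 0, -1.5], 0],
    [[0.1, 0, -2], 0],
    [[0.1, 0, -2.4], 0],
    [[0.1, 0, -2.8], 0],
    [[0.1, 0, -2.8], 0],
    [[0.1, 0, -2.8], 0],
  ],
  gripper=-1,
)

```text
time_s: 68.9
tcp_pos: [0.5258, 0.2003, 0.1693]
ee_rot: [[-0.141, -0.989, 0.04], [-0.99, 0.141, 0.007], [-0.013, -0.039, -0.999]]
wrist_force: [-0.1, -0.5, -2.7]
gripper_width: 0.108
```

```bash
python3 - <<'E'
from h import *
s=r.sense();print(s["wrist_force"],s["ee_rot"],s["gripper_width"])
r.capture("side");r.capture("top")
for c in("top","side"):
  for t in("bar","lid","holder"):
    for d in r.place_of(c,t): print(c,t,np.round(d["centre"],3),round(d["confidence"],2))
x,y,z=s["tcp_pos"]
go(x-.13*.99,y+.13*.141,z,81.9)
E
```

```text
[-0.12574992 -0.46224975 -2.71334295] [[-0.1408416  -0.98922191  0.04004577]
 [-0.98994831  0.14124079  0.00730617]
 [-0.01288352 -0.03861423 -0.99917113]] 0.10813648853448658
top bar [0.526 0.199 0.183] 0.66
top lid [0.526 0.198 0.123] 0.88
top lid [ 0.776 -0.1   -0.002] 0.65
top holder [ 0.522  0.203 -0.001] 0.9
top holder [ 0.769  0.12  -0.   ] 0.32
side bar [0.522 0.201 0.189] 0.83
side bar [ 0.385 -0.477 -0.002] 0.55
side lid [0.526 0.201 0.118] 0.91
shift [-0.0, 13.0, -0.5] twist 0.0 cur yaw 81.9 tcp [0.5259, 0.2003, 0.1691] j6 -46.8
```

>>> carry_out(
  steps=[
    [[0, 1, 0], 0],
    [[0, 2.5, -0.1], 0],
    [[0, 4, -0.15], 0],
    [[0, 5.5, -0.2], 0],
    [[0, 7, -0.25], 0],
    [[0, 8.5, -0.3], 0],
    [[0, 10, -0.4], 0],
    [[0, 11.5, -0.45], 0],
    [[0, 13, -0.5], 0],
    [[0, 13, -0.5], 0],
    [[0, 13, -1.5], 0],
    [[0, 13, -3.5], 0],
    [[0, 13, -6], 0],
    [[0, 13, -9], 0],
    [[0, 13, -11], 0],
    [[0, 13, -11], 0],
    [[0, 13, -11], 0],
  ],
)

```text
time_s: 71.0
tcp_pos: [0.3928, 0.2178, 0.2738]
ee_rot: [[-0.141, -0.989, 0.04], [-0.99, 0.142, 0.008], [-0.013, -0.038, -0.999]]
wrist_force: [0.3, 0.7, -3.1]
gripper_width: 0.111
```

```bash
python3 - <<'E'
from h import *
s=r.sense();print(s["wrist_force"],s["gripper_width"])
r.capture("side");r.capture("top")
for c in("top","side"):
  for t in("bar","lid","holder","box"):
    for d in r.place_of(c,t)[:2]: print(c,t,np.round(d["centre"],3),round(d["confidence"],2))
go(.511,.409,.28,85.4)
E
```

```text
[ 0.29462758  0.67666159 -3.12386984] 0.11140918996869671
top bar [0.391 0.218 0.289] 0.95
top lid [0.392 0.216 0.225] 0.91
top holder [0.524 0.203 0.001] 0.79
top holder [ 0.77   0.12  -0.002] 0.54
side bar [0.394 0.219 0.226] 0.7
side bar [0.389 0.218 0.292] 0.67
side lid [0.391 0.218 0.224] 0.61
side box [ 0.51   0.408 -0.   ] 0.61
shift [-20.6, -9.0, -0.0] twist -3.5 cur yaw 81.9 tcp [0.3929, 0.2178, 0.2737] j6 -59.7
```

>>> carry_out(
  steps=[
    [[-2.5, -1.1, 0], 0],
    [[-5, -2.2, 0], -1],
    [[-8, -3.5, 0], -2],
    [[-11, -4.8, 0], -3],
    [[-14, -6.1, 0], -3.5],
    [[-17, -7.4, 0], -3.5],
    [[-19.5, -8.5, 0], -3.5],
    [[-20.6, -9, 0], -3.5],
    [[-20.6, -9, 0], -3.5],
    [[-20.6, -9, 5], -3.5],
    [[-20.6, -9, 8], -3.5],
    [[-20.6, -9, 10], -3.5],
    [[-20.6, -9, 10], -3.5],
    [[-20.6, -9, 10], -3.5],
  ],
)

```text
time_s: 72.9
tcp_pos: [0.515, 0.4095, 0.1806]
ee_rot: [[-0.08, -0.996, 0.04], [-0.997, 0.08, 0.007], [-0.01, -0.04, -0.999]]
wrist_force: [0.6, -0.6, -2.4]
gripper_width: 0.108
```

```bash
python3 - <<'E'
from h import *
s=r.sense();print(s["wrist_force"],s["gripper_width"],s["ee_rot"])
r.capture("side");r.capture("top");r.capture("wrist")
for c in("top","side","wrist"):
  for t in("bar","lid","box"):
    for d in r.place_of(c,t)[:2]: print(c,t,np.round(d["centre"],3),round(d["confidence"],2))
rects("top","lid",s["tcp_pos"][2]-.043)
go(.511,.409,.11,85.4)
E
```

```text
[ 0.60188659 -0.59892462 -2.38717021] 0.10843416264357368 [[-0.07981302 -0.99598874  0.04045144]
 [-0.9967623   0.08013987  0.00652128]
 [-0.0097369  -0.03979999 -0.99916022]]
top bar [0.519 0.412 0.197] 0.56
top lid [0.516 0.409 0.134] 0.71
top box [0.515 0.412 0.002] 0.93
side bar [0.511 0.407 0.199] 0.78
side lid [0.518 0.411 0.133] 0.94
side box [0.512 0.405 0.001] 0.93
wrist bar [0.515 0.409 0.198] 0.57
wrist lid [0.518 0.412 0.138] 0.65
lid 0.76 c 517 385 size 97 169 ang 87.2
shift [0.2, 0.6, 7.0] twist 0.0 cur yaw 85.4 tcp [0.5148, 0.4097, 0.1797] j6 -58.8
```

>>> carry_out(
  steps=[
    [[0.2, 0.5, 1], 0],
    [[0.2, 0.8, 2], 0],
    [[0.2, 0.8, 3.5], 0],
    [[0.2, 0.8, 4.5], 0],
    [[0.2, 0.8, 5.2], 0],
    [[0.2, 0.8, 5.7], 0],
    [[0.2, 0.8, 6.2], 0],
    [[0.2, 0.8, 6.6], 0],
    [[0.2, 0.85, 7], 0],
    [[0.2, 0.85, 7.4], 0],
    [[0.2, 0.85, 7.7], 0],
    [[0.2, 0.85, 8.0], 0],
    [[0.2, 0.85, 8.0], 0],
  ],
)

```text
time_s: 74.85
tcp_pos: [0.5092, 0.4087, 0.0989]
ee_rot: [[-0.08, -0.996, 0.039], [-0.997, 0.08, 0.006], [-0.009, -0.038, -0.999]]
wrist_force: [0.4, 0.1, -2.8]
gripper_width: 0.116
```

>>> carry_out(
  steps=[
    [[0, 0.02, 0.15], 0],
    [[0, 0.03, 0.3], 0],
    [[0, 0.04, 0.45], 0],
    [[0, 0.04, 0.45], 0],
  ],
)

```text
time_s: 75.25
tcp_pos: [0.5089, 0.4087, 0.0942]
ee_rot: [[-0.08, -0.996, 0.039], [-0.997, 0.08, 0.006], [-0.009, -0.038, -0.999]]
wrist_force: [-0.6, -0.0, -2.0]
gripper_width: 0.113
```

>>> carry_out(
  steps=[
    [[0, 0.01, 0.1], 0],
    [[0, 0.01, 0.2], 0],
    [[0, 0.01, 0.3], 0],
    [[0, 0.01, 0.3], 0],
  ],
)

```text
time_s: 75.65
tcp_pos: [0.5091, 0.4089, 0.0933]
ee_rot: [[-0.08, -0.996, 0.04], [-0.997, 0.08, 0.006], [-0.009, -0.039, -0.999]]
wrist_force: [-3.1, -1.0, 6.4]
gripper_width: 0.108
```

>>> carry_out(
  steps=[
    [[0, 0, -0.1], 0],
    [[0, 0, -0.1], 0],
    [[0, 0, -0.1], 0],
    [[0, 0, -0.1], 0],
    [[0, 0, -0.1], 0],
    [[0, 0, -0.1], 0],
    [[0, 0, -1], 0],
    [[0, 0, -3], 0],
    [[0, 0, -6], 0],
    [[0, 0, -10], 0],
    [[0, 0, -14], 0],
    [[0, 0, -18], 0],
    [[0, 0, -18], 0],
  ],
  gripper=1,
)

```text
time_s: 76.95
tcp_pos: [0.5042, 0.4096, 0.2819]
ee_rot: [[-0.079, -0.996, 0.051], [-0.997, 0.079, 0.016], [-0.02, -0.049, -0.999]]
wrist_force: [-0.0, -0.2, 0.4]
gripper_width: 1.0
```

```bash
python3 - <<'E'
from h import *
a=r.capture("side");b=r.capture("wrist");r.capture("top")
for c in("top","side","wrist"):
  for t in("bar","lid","box"):
    for d in r.place_of(c,t)[:2]: print(c,t,np.round(d["centre"],3),round(d["confidence"],2))
for t in("beaker","petri","bottle","board_a"):
    for d in r.place_of("top",t)[:2]: print(t,np.round(d["centre"],3),round(d["confidence"],2))
rects("top","lid",.051);rects("wrist","lid",.051)
cv2.imwrite("pics/14.png",np.hstack([cv2.resize(b[:,:,::-1],(400,300)),cv2.resize(a[204:384,100:340,::-1],(400,300))]))
E
```

```text
top bar [0.508 0.412 0.111] 0.65
top lid [0.511 0.407 0.048] 0.72
top lid [0.524 0.202 0.   ] 0.25
side bar [0.506 0.409 0.114] 0.67
side lid [0.508 0.407 0.041] 0.93
side box [ 0.77   0.124 -0.   ] 0.31
wrist bar [0.508 0.408 0.108] 0.88
wrist lid [0.51  0.41  0.048] 0.84
beaker [0.773 0.121 0.   ] 0.95
petri [ 0.773 -0.099 -0.002] 0.86
petri [ 0.594 -0.155  0.004] 0.35
bottle [ 0.378 -0.478 -0.001] 0.67
board_a [ 0.771  0.118 -0.002] 0.5
lid 0.73 c 512 416 size 157 167 ang 85.6
lid 0.83 c 506 413 size 160 164 ang 85.5
```

View pics/14.png

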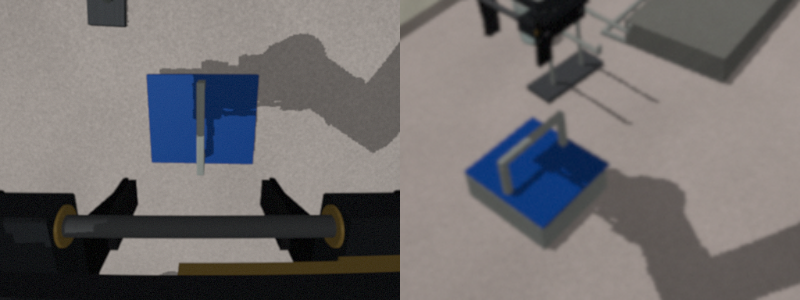

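```bash
python3 -c "
from station import r
print(r.finish_job())"
```

```text
the job is handed in; nothing more can be done
None
```

The job is handed in at about 77 s of the 210 s allowed. All three boards were there. They lie flat, cork side up, stacked in the box, and the lid is on.

**Boards:** I pushed each one over the edge until it tipped, pinched its raised end, carried it upright to the box and let it fall cork up. The second and third first caught on the box's far rim. I pushed each in with shut fingers, and both then read flat (origins at about 22 and 28 mm, against 21 and 29 mm expected). The third board was knocked aside during the run, so I located it again before pushing it.

**Lid:** I lifted it about 28 mm, drew it off the prongs and lowered it onto the box until it touched at the seated height. The last readings put its origin at about (0.510, 0.408) m, against roughly (0.511, 0.409) m for the box. Its height read 41 to 48 mm, against 45 mm when seated. In the last picture it looks level and flush all round. I did not press on it to check.

**Bystanders:** The beaker and dish are where they started. The bottle reads about 6 mm off its first value along x. The arm never went near it, so I take that as measurement scatter.

**Less clean points:**
- Two early tries at dragging the first board back by pressing on it only slipped.
- Pressing left the tool tilted by 2 to 3 degrees, which I compensated for in later moves.
- The last measured wrist force was below 0.5 N, with the gripper open and clear of everything.

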